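# Eject a spent cartridge down the chute into the catch tray

## Task

Draw the catch tray out from under the riser by its plain end, set it down on the bench clear of the riser, then take it again by its handle and slide it plain end first between the guides under the analyser's chute until it meets the stop, and let go. Then push the spent cartridge along the analyser's ledge, without lifting it, so that it drops over the edge into the chute and slides down to lie in the tray. Leave the tray at the stop and everything else as it stands.

Things in the scene. Friction and masses are not known exactly. Their poses are not given: they have to be found in the camera images.
- analyser: Fixed white bench analyser. Origin on the bench under the middle of the tray stop; z up, +y back from the stop along its centre line through the ledge; -y is the way the cartridge is pushed. Upper housing x -100 to 100, y 70 to 340 mm, flat top at z 200 mm. Lower housing y 0 to 70 mm, 90 mm high, 160 mm wide; its front face (y = 0) is the tray stop. Tray home: its origin at x 0, y -100, handle to -y.
- bay (a point): Middle of the tray bay's floor at the chute's lip (analyser x 0, y -90, z 0; same axes). On the bench stand two guides 12 mm high, inner faces at analyser x -38.5 and +38.5 from y -110 to 0, then flaring outwards to y -135 mm, where they are about 51 mm from the centre line. Nothing covers the bay at y below -90 mm.
- chute: Slippery polished steel chute fixed to the analyser (same origin and axes). Floor from y 74, z 165 mm down to its lip at y -90, z 58 mm (33 degrees), 54 mm wide inside, side walls 29 mm high; it overhangs the plain half of a tray that is home. A cartridge that tips over the ledge's edge slides down it by itself within a second.
- ledge_edge (a point): Middle of the ledge's open edge (analyser x 0, y 70, z 200 mm; same axes). The ledge is the flat top behind it, a lane between two steel rails 12 mm high and 8 mm thick, inner faces at x -27 and +27, running from y 70 to 250 mm; behind that the top is bare.
- chute_lip (a point): Middle of the chute floor's lower lip (analyser x 0, y -90, z 58 mm); axes as the analyser's.
- riser: Fixed low pale wood bench shelf, 180 mm wide (x -90 to 90), 210 mm deep (y -120 to 90), underside at z 75 mm, top at z 87 mm, with 10 mm side panels (160 mm between them) and a closed back at -y. Open only at its +y face (y = +90 mm). Origin on the bench, 90 mm behind the open face.
- tray: Loose grey open tray 68 mm wide (x), 200 long (y), 45 high, walls and floor 4 mm, 0.2 to 0.35 kg; origin centre of underside. Plain at its +y end (y 100 mm), a handle at its -y end. It starts on the bench, handle under the riser, its plain 78 to 98 mm sticking out along about the riser's +y. Grip it from above across its width; it slides on the bench (1 to 3 N).
- handle: The tray's handle, part of the tray: a bar 18 mm wide (x), 18 mm high (tray z 27 to 45 mm), standing out 65 mm from the -y end wall (tray y -100 to -165 mm). Origin: middle of its top edge at the wall (tray x 0, y -99, z 45 mm); axes as the tray's.
- handle_grip (a point): Point inside the handle to take it by, gripping across its 18 mm width: tray x 0, y -137, z 36 mm; axes as the tray's.
- cartridge: Loose white plastic spent cartridge, a block 46 mm wide (x), 70 mm long (y), 24 mm high, about 0.06 kg, lying in the lane on the analyser's ledge, its length along the lane; origin centre of underside. Its middle is 50 to 110 mm from the ledge's edge. There is free room behind it (+y) for shut fingers.
- cartridge_center (a point): Middle of the cartridge's block, 12 mm above its origin.
- vial_jar: Bystander: small amber jar, 34 mm wide, 45 mm high, standing on the analyser's top beside the ledge; origin centre of underside.
- strip_box: Bystander: small carton 90 x 60 x 50 mm on top of the riser; origin centre of underside.
- buffer_bottle: Bystander: white bottle 56 mm wide, 88 mm high, at the back of the bench; origin centre of underside.
- pot: Bystander: clear jar 64 mm wide, 80 mm high, at the back of the bench; origin centre of underside.
- beaker: Bystander: glass beaker 68 mm wide, 85 mm high, at the back of the bench; origin centre of underside.
- slide_box: Bystander: black flat box 50 x 80 x 30 mm standing on the analyser's top beside the ledge; origin centre of underside.
Not all that is in view belongs to the job. Of the things like the cartridge, leave any that is blue or yellow; of the rest the larger one is meant.

How it is judged:
By the outcome, as a careful person would: the job done as asked, in the order asked, and still so for the second after the job is handed in, with the robot touching nothing.
It also fails if it takes over 72 s, if anything falls off the work surface, if the arm or the gripper's body presses on something with over 40 N, if the wrist force passes 120 N, or if a joint passes its speed limit or range.

## Robot

A 7-joint arm with a two-finger parallel gripper is mounted at the origin on the work surface. World frame = base frame: x ahead of the robot, y to its left, z up, the work surface at z = 0. Lengths are in m, angles in rad, forces in N, time in s.
With the tool pointing down it reaches from about 0.35 to 0.9 m from the base axis. Payload 8.1 kg.
Tool frame: the origin (TCP) lies at the very end of the fingers, on their centre line; the grasp point (between the pads) lies 19 mm behind it (arm.grip_depth is the distance from the TCP to the grasp point, in m); x points along the fingers, z is the direction in which the jaws open and shut, and the axes are right-handed (so a half turn about x gives the same grasp; the last joint's range is limited). The gripper opens to 92 mm and grips with 3 to 60 N. Pads are 19 mm wide; open, the fingers measure 130 mm over their backs; the gripper's body (75 mm by 190 mm) begins 47 mm behind the grasp point.
Start: joints at [1.226, 0.434, 0.025, 1.573, -0.012, 1.134, -0.075], TCP at [0.15, -0.607, 0.227] pointing down, gripper open.
Joint ranges: [-2.62, 2.62], [-0.44, 2.09], [-1.27, 1.32], [0.08, 2.57], [-1.32, 4.46], [0.12, 2], [-2.74, 2.74]. Speed limits (rad/s): [2.22, 2.22, 3.01, 3.01, 3.14, 3.14, 3.14].

## Interface

Orientations are given as a rotation vector (axis times angle).
In Python, from cell import status, cams, arm gives the robot as it stands. The module is installed in compiled form; this text tells all that it offers.
- The arm moves only by the tool step_arm, never from a script. Its argument "rows" is a list of rows, each a list of 7 numbers: the gripper command: -1 is fully open, 1 is shut, values between are in proportion, then the shift along the tool's x, y, z as a fraction of full scale, then the turn, a rotation vector about the tool's x, y, z as a fraction of full scale. In form: [[grip, x, y, z, rx, ry, rz], ...]. A call has 1 to 12 rows; each row is the pose to reach, as a shift and turn from the pose commanded when the call began, along the tool's axes at that moment; what a row does not reach only later rows make up. Full scale, the value 1, is 80 cm for a shift and 60 degrees for a turn. A row lasts 1/12 s, in which the tool goes at most 41.7 mm and 7.16 degrees, less where a joint would pass 70% of its speed; a pose out of reach is approached as far as the arm can. A call with a number of a shift or a turn outside -1 to 1 is refused whole. A call with a gripper value outside its range is refused whole. The fingers move at their own pace and stop on an object; "newtons" is the grip in N (left out, the last holds). Time passes only in rows, so rows that repeat a pose let the fingers close. It gives the time, the measured TCP pose, the force and the opening at its end, in the units of the state.
- status.observe(): the state, without advancing time (a new reading comes with each control period).
- cams.get_image(name): name is "scene" or "side" or "wrist"; returns a dict with "pixels" (480x640x3 uint8, red, green, blue), "range_z" (480x640 float32, m along the optical axis (not along the pixel's ray), 0 where there is no reading), "camera_matrix" (3x3 intrinsics, pixels), "eye" and "attitude" of the camera in the world; the wrist camera has in their place "tool_from_camera" (4x4, takes a point from camera to tool coordinates, whose origin is the TCP and whose axes are the tool frame's). Camera axes: x right, y down, z forward; pixel columns grow to the right and rows downward; lengths in m; the calibration is good to about 2 mm. A picture is of the moment at which its call begins: read the wrist's pose just before it.
- arm.sign_off(): hands the job in, once; it reports no verdict.
The state is a dict: "clock": time; "joints": joint angles; "dq": joint speeds; "joint_efforts": joint torques, N m; "position": TCP position; "ee_rot": TCP orientation; "force": force on the tool from outside, world axes, zero at the start; "ft_torque": the same for the moment, N m; "width": opening from 0.0 (shut) to 1.0 (fully open).
Only numpy, scipy, OpenCV 4.12 (cv2) and the standard library are available. Lean on these libraries where they do the work, as an engineer would, in place of code of your own. Each camera call takes 0.05 s, during which the arm holds its last target.

## Working session

There is one attempt and no reset: what is moved stays moved. The work goes in short steps, Python scripts to look and compute and a tool call to move; the robot and the scene stay as the last step left them, time stands still between calls to the robot, and variables do not carry over. Pictures are saved under pics/ and viewed, and the job is handed in when it is done.

Besides the shell and the picture viewer there is one more tool, called after ">>>" by a JSON object that holds its "op" and its "data", one argument or row to a line. step_arm: Moves the arm, as the interface text tells. Its arguments: {"type":"object","properties":{"rows":{"type":"array","items":{"type":"array","items":{"type":"number"}}},"newtons":{"type":"number"}},"required":["rows"]}

```bash
mkdir -p pics; ls; python3 - <<'E'
from cell import status,cams,arm
import cv2,numpy as np
s=status.observe(); print(s); print(arm.grip_depth)
for n in ["scene","side","wrist"]:
    d=cams.get_image(n)
    cv2.imwrite(f"pics/{n}0.png",d["pixels"][:,:,::-1])
    print(n,d["camera_matrix"].tolist(),d.get("eye"),d.get("attitude"),d.get("tool_from_camera"))
    np.savez(f"{n}0.npz",**{k:v for k,v in d.items()})
E
```

```text
pics
{'clock': 0.0, 'joints': array([ 1.2264001 ,  0.43524657,  0.02499667,  1.57412462, -0.01157942,
        1.1340108 , -0.07513398]), 'dq': array([-1.51601382e-03, -1.18891860e-03,  7.52097100e-04,  7.18915511e-04,
       -9.45968651e-05, -5.58858308e-04, -5.44532194e-04]), 'joint_efforts': array([-8.06561075e-04, -6.67844296e+01,  9.84523594e-01, -3.14460254e+01,
       -6.06447598e-02,  4.28428408e-02,  1.56232591e-04]), 'position': array([ 0.14944921, -0.6063206 ,  0.22591997]), 'ee_rot': array([ 1.03027529,  1.31531455, -1.02882522]), 'force': array([-0.30264215, -0.09281221,  0.28105951]), 'ft_torque': array([0.02098163, 0.04411705, 0.03603668]), 'width': 0.9963607795896274}
0.0188
scene [[443.4390119214603, 0.0, 321.9769850848068], [0.0, 443.4390119214603, 236.62063053537264], [0.0, 0.0, 1.0]] [ 1.15735704 -0.57054692  0.90865005] [-2.09673923 -1.05863924  0.44108316] None
side [[563.4394426036824, 0.0, 313.3537227911934], [0.0, 563.4394426036824, 247.7595524654654], [0.0, 0.0, 1.0]] [-0.25001986  0.73740827  0.98748603] [-1.00841362  2.34327116 -1.18031081] None
wrist [[414.5693904403986, 0.0, 319.2186990868407], [0.0, 414.5693904403986, 243.66884205806193], [0.0, 0.0, 1.0]] None None [[-1.25227043e-03 -2.82095082e-01  9.59385635e-01 -1.57775414e-01]
 [ 5.82567120e-04 -9.59386430e-01 -2.82094555e-01  7.73307907e-02]
 [ 9.99999046e-01  2.05647856e-04  1.36575058e-03 -6.02330634e-04]
 [ 0.00000000e+00  0.00000000e+00  0.00000000e+00  1.00000000e+00]]
```

View pics/scene0.png

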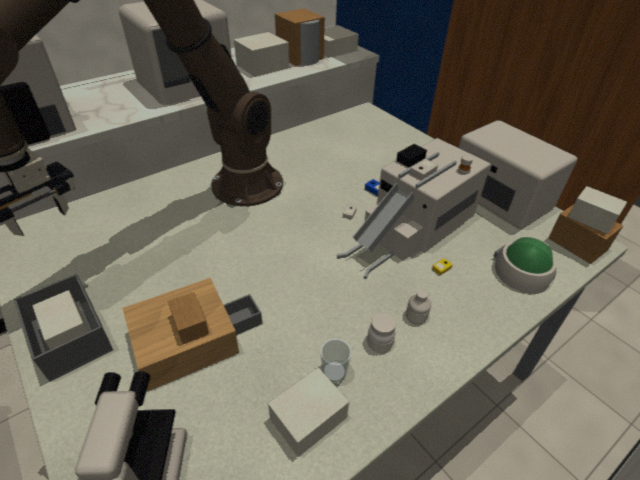

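View pics/side0.png

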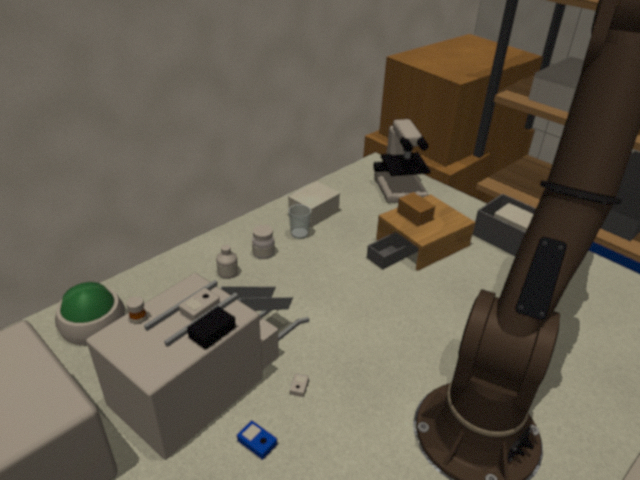

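View pics/wrist0.png

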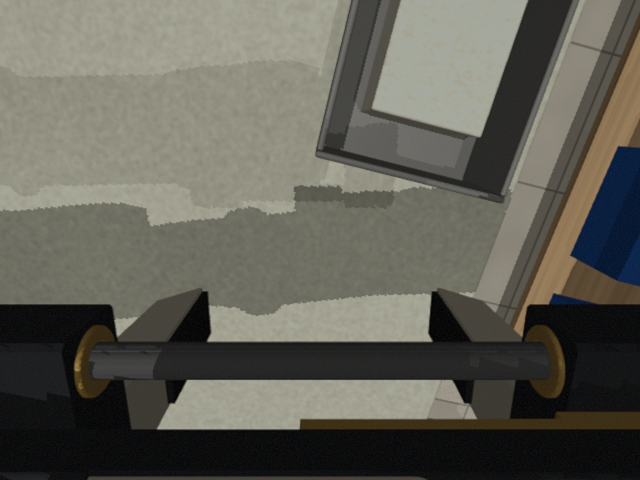

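The scene view shows the tray sticking out of the riser at about (245,312), with the analyser, chute and guides at about (360–490,150–270). The things like the cartridge, in scene pixels, are:
- white block on the ledge at (425,170)
- small white block on the bench at (350,212)
- blue block at (374,187)
- yellow block at (442,267)

I choose the white one on the ledge and will check it in a crop.

```bash
cat > h.py <<'E'
import numpy as np,cv2
from scipy.spatial.transform import Rotation as R
def load(n): return dict(np.load(n,allow_pickle=True))
def cloud(d,pose=None):
    K=d["camera_matrix"]; z=d["range_z"]; v,u=np.mgrid[0:480,0:640]
    p=np.stack([(u-K[0,2])/K[0,0]*z,(v-K[1,2])/K[1,1]*z,z],-1)
    if pose is None: Rm=R.from_rotvec(d["attitude"]).as_matrix(); t=d["eye"]
    else:
        T=d["tool_from_camera"]; p=p@T[:3,:3].T+T[:3,3]
        Rm=R.from_rotvec(pose[1]).as_matrix(); t=pose[0]
    w=p@Rm.T+t; w[z<=0]=np.nan
    return w
E
python3 - <<'E'
from h import *
d=load("scene0.npz");w=cloud(d)
s=load("side0.npz");ws=cloud(s)
for n,dd,(x0,y0,x1,y1) in [("a",d,(330,130,510,290)),("b",s,(70,250,330,460)),("c",d,(110,260,280,390)),("d",s,(350,180,490,280))]:
    c=dd["pixels"][y0:y1,x0:x1,::-1]; f=min(780/c.shape[1],590/c.shape[0]); cv2.imwrite(f"pics/crop_{n}.png",cv2.resize(c,None,fx=f,fy=f,interpolation=cv2.INTER_CUBIC)); print(n,f)
for u,v in [(425,170),(350,212),(374,187),(442,267),(600,50),(250,312),(400,300)]: print(u,v,w[v,u])
for u,v in [(200,303),(300,385),(257,438),(390,250),(350,320)]: print('s',u,v,ws[v,u])
E
```

```text
a 3.6875
b 2.8095238095238093
c 4.538461538461538
d 5.571428571428571
425 170 [0.51029707 0.29443858 0.22452756]
350 212 [0.34348321 0.17931691 0.01832257]
374 187 [0.29469285 0.32489125 0.02672081]
442 267 [0.68113007 0.23506754 0.01675727]
600 50 [0.50039619 1.12298593 0.38689893]
250 312 [ 0.49258237 -0.27455403  0.00209469]
400 300 [6.89199222e-01 6.60874530e-02 5.26828470e-04]
s 200 303 [0.48150874 0.31594213 0.22783584]
s 300 385 [0.32355284 0.19200746 0.01789115]
s 257 438 [0.28078185 0.34661066 0.02657172]
s 390 250 [ 0.51168796 -0.33920869  0.00522172]
s 350 320 [ 3.97737402e-01 -4.75765623e-02 -9.06992479e-06]
```

View pics/crop_a.png

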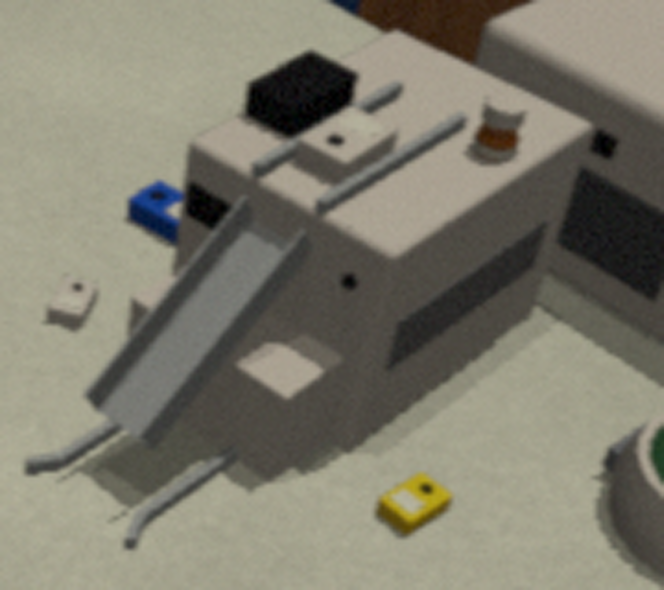

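View pics/crop_b.png

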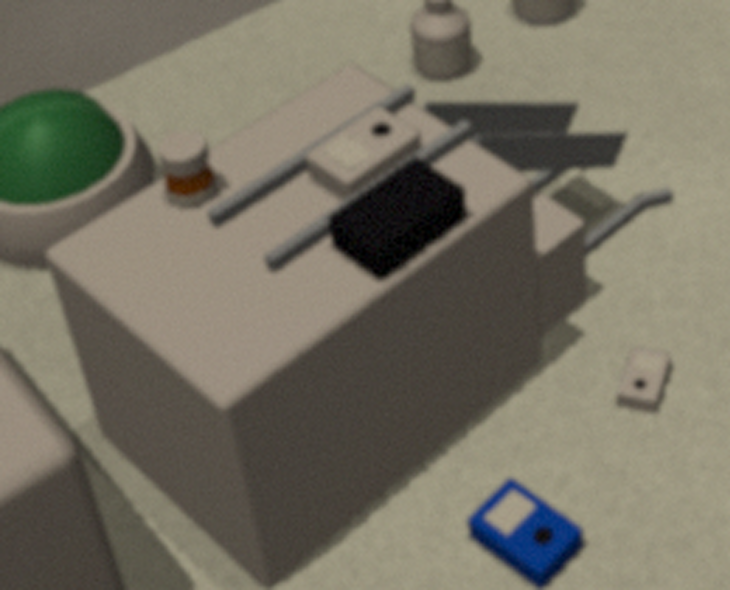

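View pics/crop_c.png

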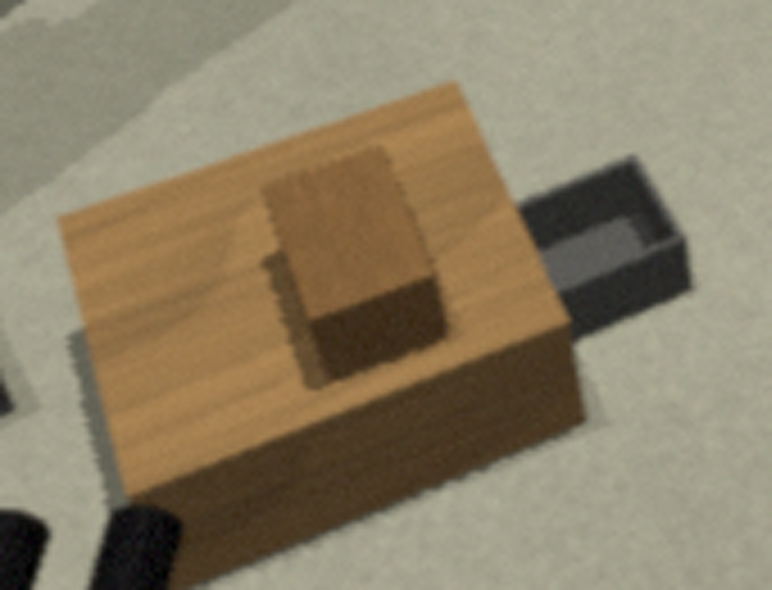

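View pics/crop_d.png

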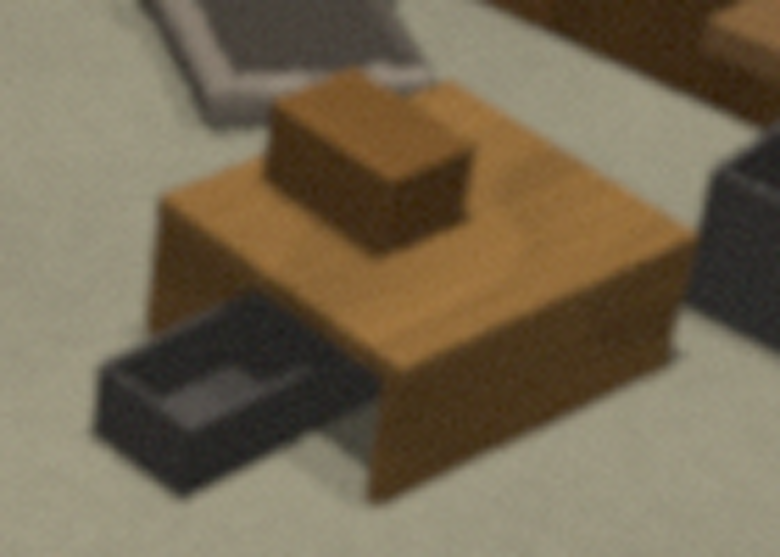

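The crops confirm it: the white block in the lane (crop a about (345,140), crop b about (365,150)) is the larger white one. The other white block is small and lies on the bench. Next I measure the poses.

```bash
cat > meas.py <<'E'
from h import *
d=load("scene0.npz");s=load("side0.npz")
W=[cloud(d),cloud(s)]
def pts(lo,hi,zlo,zhi):
    out=[]
    for w in W:
        m=(w[...,0]>lo[0])&(w[...,0]<hi[0])&(w[...,1]>lo[1])&(w[...,1]<hi[1])&(w[...,2]>zlo)&(w[...,2]<zhi); out.append(w[m])
    return out
if __name__=="__main__":
    for nm,P in [("top",pts((.2,.1),(.8,.7),.192,.207)),("riser",pts((.3,-.8),(.8,-.25),.08,.094))]:
        for p in P+[np.vstack(P)]:
            p2=p[:,:2].astype(np.float32)*1000
            r=cv2.minAreaRect(p2); print(nm,len(p),np.median(p[:,2]),r, cv2.boxPoints(r).tolist())
    for p in pts((.3,-.4),(.7,-.15),.038,.05): 
        p2=p[:,:2].astype(np.float32)*1000; print("tray",len(p),cv2.minAreaRect(p2),cv2.boxPoints(cv2.minAreaRect(p2)).tolist())
    for p in pts((.3,.1),(.7,.6),.218,.235):
        p2=p[:,:2].astype(np.float32)*1000; print("hi",len(p),cv2.minAreaRect(p2))
E
python3 meas.py
python3 - <<'E'
from meas import *
# rasterise top-down map (mm): x 150..850, y -750..650
H=np.full((700,450),-1.0)
for w in W:
    q=w.reshape(-1,3); q=q[np.isfinite(q).all(1)]
    i=((q[:,1]-0.0)*1000).astype(int); j=((q[:,0]-.25)*1000).astype(int)
    m=(i>=0)&(i<700)&(j>=0)&(j<450)&(q[:,2]<.3)
    np.maximum.at(H,(i[m],j[m]),q[m,2])
im=np.uint8(np.clip(H,0,.25)/.25*255); im=cv2.applyColorMap(cv2.dilate(im,np.ones((3,3))),cv2.COLORMAP_JET)
cv2.imwrite("pics/top.png",im[:600])
E
```

```text
top 4851 0.2004503797036553 ((544.0940551757812, 461.96124267578125), (475.900390625, 330.33306884765625), 89.95027923583984) [[378.7210998535156, 224.15447998046875], [709.0540161132812, 223.8677978515625], [709.467041015625, 699.7680053710938], [379.13409423828125, 700.0546875]]
top 16011 0.20121120595847442 ((527.7339477539062, 454.20953369140625), (476.4341735839844, 313.02911376953125), 81.24694061279297) [[336.791259765625, 242.58465576171875], [646.1746826171875, 194.9490966796875], [718.6766357421875, 665.8344116210938], [409.293212890625, 713.469970703125]]
top 20862 0.20104589666282424 ((542.259033203125, 461.96282958984375), (475.900390625, 334.0030517578125), 89.95027923583984) [[375.05108642578125, 224.15765380859375], [709.0540161132812, 223.8677978515625], [709.4669799804688, 699.7680053710938], [375.46405029296875, 700.057861328125]]
riser 6341 0.08716166323312624 ((437.84844970703125, -542.3809814453125), (447.9141540527344, 221.07579040527344), 68.81938934326172) [[253.860107421875, -711.2705078125], [460.0013427734375, -791.147216796875], [621.8367919921875, -373.4
[... 710 characters left out ...]
5, 159.88253784179688), 57.165771484375) [[439.0164489746094, -314.2652893066406], [573.3566284179688, -400.9552307128906], [623.318603515625, -323.5309753417969], [488.97845458984375, -236.84103393554688]]
tray 370 ((483.46954345703125, -325.1181640625), (198.49139404296875, 140.61929321289062), 2.6788487434387207) [[381.04620361328125, -259.52386474609375], [387.618408203125, -399.989501953125], [585.8928833007812, -390.71246337890625], [579.3206787109375, -250.246826171875]]
hi 663 ((492.5487060546875, 329.72540283203125), (196.9327850341797, 123.7467269897461), 17.31214141845703)
hi 1770 ((466.69036865234375, 364.3494567871094), (176.49801635742188, 145.1840362548828), 74.09516143798828)
```

View pics/top.png

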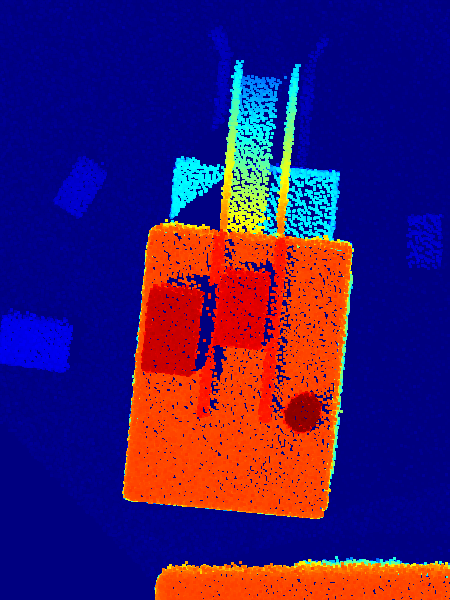

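The height map shows the analyser top as the orange block at map (238,370), rails, cartridge at map (243,308) in the lane, chute lip up at map (265,70) and the guides beyond it. I now fit rectangles.

```bash
cat > fit.py <<'E'
from meas import *
def rect(lo,hi,zlo,zhi,label,which=None,k=5,res=1.0):
    P=pts(lo,hi,zlo,zhi); P=np.vstack(P) if which is None else P[which]
    H=np.zeros((int((hi[1]-lo[1])*1000/res)+1,int((hi[0]-lo[0])*1000/res)+1),np.uint8)
    H[((P[:,1]-lo[1])*1000/res).astype(int),((P[:,0]-lo[0])*1000/res).astype(int)]=255
    H=cv2.morphologyEx(H,cv2.MORPH_CLOSE,np.ones((k,k))); H=cv2.morphologyEx(H,cv2.MORPH_OPEN,np.ones((5,5)))
    n,l,st,c=cv2.connectedComponentsWithStats(H); i=1+np.argmax(st[1:,4])
    q=np.argwhere(l==i)[:,::-1].astype(np.float32)
    r=cv2.minAreaRect(q); ctr=np.array(r[0])*res/1000+np.array(lo)+.0005; b=cv2.boxPoints(r)*res/1000+np.array(lo)+.0005
    print(label,which,"c",ctr.round(4),"size",np.array(r[1]).round(1)*res+1,"ang",round(r[2],2),"box",b.round(4).tolist(), "z",np.median(P[:,2]).round(4))
    return ctr,r,b,P
if __name__=="__main__":
    for wh in (0,1,None): rect((.3,.15),(.65,.54),.190,.206,"top",wh,k=13)
    for wh in (0,1,None): rect((.455,.24),(.53,.37),.2185,.232,"cart",wh,k=7)
    for wh in (0,1,None): rect((.3,-.62),(.7,-.28),.08,.094,"riser",wh,k=7)
    for wh in (0,1,None): rect((.42,-.36),(.58,-.2),.03,.055,"tray",wh,k=9)
    P=np.vstack(pts((.42,-.36),(.6,-.2),.02,.06))
    H=np.zeros((160,180),np.uint8); H[((P[:,1]+.36)*1000).astype(int),((P[:,0]-.42)*1000).astype(int)]=255
    cv2.imwrite("pics/traytop.png",cv2.resize(H,None,fx=3,fy=3,interpolation=0))
E
python3 fit.py
```

```text
top 0 c [0.4902 0.369 ] size [202.  271.5] ang 5.57 box [[0.3771, 0.4939], [0.4033, 0.2246], [0.6034, 0.2441], [0.5771, 0.5134]] z 0.2004
top 1 c [0.4872 0.3741] size [205.1 273. ] ang 5.31 box [[0.373, 0.5], [0.3982, 0.2292], [0.6014, 0.2481], [0.5762, 0.5189]] z 0.2012
top None c [0.4877 0.3718] size [206. 279.] ang 5.88 box [[0.3716, 0.4996], [0.4, 0.223], [0.6039, 0.244], [0.5754, 0.5206]] z 0.201
cart 0 c [0.4937 0.3066] size [47.8 71.9] ang 3.47 box [[0.4682, 0.3406], [0.4724, 0.2698], [0.5192, 0.2727], [0.5149, 0.3434]] z 0.2244
cart 1 c [0.4908 0.3119] size [49.4 71.7] ang 6.34 box [[0.4629, 0.3443], [0.4707, 0.2741], [0.5187, 0.2794], [0.5109, 0.3497]] z 0.225
cart None c [0.4921 0.3087] size [51.2 78.3] ang 6.34 box [[0.4629, 0.3443], [0.4714, 0.2675], [0.5213, 0.273], [0.5128, 0.3499]] z 0.2248
riser 0 c [ 0.475  -0.4458] size [211.7 185.7] ang 81.21 box [[0.3677, -0.5358], [0.5502, -0.564], [0.5824, -0.3558], [0.3999, -0.3276]] z 0.0873
riser 1 c [ 0.4743 -0.4424] size [214.8 186.1] ang 80.71 box [[0.3657, -0.5329], [0.5484, -0.5628], [0.5829, -0.3519], [0.4002, -0.322]] z 0.0881
riser None c [ 0.4748 -0.4438] size [217.7 186.8] ang 81.19 box [[0.3664, -0.5366], [0.55, -0.5651], [0.5832, -0.3509], [0.3995, -0.3225]] z 0.0875
tray 0 c [ 0.5335 -0.3046] size [71.9  7.8] ang 82.87 box [[0.5258, -0.3394], [0.5325, -0.3403], [0.5413, -0.2699], [0.5346, -0.269]] z 0.0412
tray 1 c [ 0.5    -0.3084] size [101.4  74. ] ang 83.66 box [[0.4582, -0.3542], [0.5307, -0.3623], [0.5418, -0.2625], [0.4693, -0.2545]] z 0.0401
tray None c [ 0.5003 -0.3084] size [101.4  74.5] ang 83.66 box [[0.4582, -0.3542], [0.5313, -0.3624], [0.5424, -0.2626], [0.4693, -0.2545]] z 0.0408
```

View pics/traytop.png

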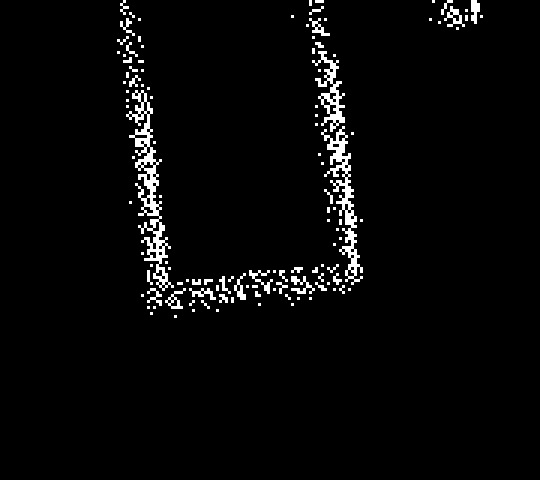

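```bash
cat > go.py <<'E'
import numpy as np
from scipy.spatial.transform import Rotation as R
from cell import status
np.set_printoptions(precision=4,suppress=True)
def tgt_R(yaw,flip=False):
    # tool x down, tool z (jaw) = +-(cos yaw, sin yaw,0)
    x=np.array([0,0,-1.]); z=np.array([np.cos(yaw),np.sin(yaw),0])*(-1 if flip else 1); y=np.cross(z,x)
    return np.stack([x,y,z],1)
def plan(pos,yaw_deg,flip):
    s=status.observe(); R0=R.from_rotvec(s["ee_rot"]).as_matrix()
    Rt=tgt_R(np.deg2rad(yaw_deg),flip)
    sh=R0.T@(np.array(pos)-s["position"])/.8
    tr=R.from_matrix(R0.T@Rt).as_rotvec()
    print("t",round(s["clock"],2),"pos",s["position"],"jawz",R0[:,2],"tooly",R0[:,1],"F",s["force"],"w",round(s["width"],3))
    print(" shift",sh.round(4)," turn",(tr/np.deg2rad(60)).round(4),"deg",np.rad2deg(tr).round(1), "rows>=",np.linalg.norm(sh*.8)/.0417,np.rad2deg(np.linalg.norm(tr))/7.16, "q",s["joints"])
E
python3 - <<'E'
from go import *
for f in (0,1): plan((.495,-.27,.15),-6.5,f)
E
```

```text
t 0.15 pos [ 0.1495 -0.6065  0.2261] jawz [ 0.2393 -0.9709 -0.0012] tooly [ 0.9709  0.2393 -0.0001] F [ 0.5249  0.77   -0.0434] w 0.999
 shift [ 0.0955  0.52   -0.3049]  turn [-1.1609 -0.0011 -0.0006] deg [-69.7  -0.1  -0. ] rows>= 11.708461294642037 9.727959863610256 q [ 1.2264  0.4351  0.025   1.5739 -0.0116  1.134  -0.0751]
t 0.15 pos [ 0.1495 -0.6065  0.2261] jawz [ 0.2393 -0.9709 -0.0012] tooly [ 0.9709  0.2393 -0.0001] F [ 0.5249  0.77   -0.0434] w 0.999
 shift [ 0.0955  0.52   -0.3049]  turn [ 1.8391 -0.0007  0.0012] deg [110.3  -0.    0.1] rows>= 11.708461294642037 15.411711025896444 q [ 1.2264  0.4351  0.025   1.5739 -0.0116  1.134  -0.0751]
```

>>> {"op": "step_arm", "data": {
  "rows": [
    [-1, 0.0, 0.07, -0.04, -0.15, 0, 0],
    [-1, 0.0, 0.13, -0.08, -0.25, 0, 0],
    [-1, 0.0, 0.18, -0.11, -0.35, 0, 0],
    [-1, 0.0, 0.23, -0.14, -0.45, 0, 0],
    [-1, 0.0, 0.28, -0.17, -0.55, 0, 0],
    [-1, 0, 0.33, -0.2, -0.65, 0, 0],
    [-1, 0, 0.38, -0.23, -0.75, 0, 0],
    [-1, 0, 0.43, -0.26, -0.85, 0, 0],
    [-1, 0, 0.48, -0.28, -0.95, 0, 0],
    [-1, 0, 0.51, -0.3, -1, 0, 0],
    [-1, 0, 0.52, -0.305, -1, 0, 0],
    [-1, 0, 0.52, -0.305, -1, 0, 0]
  ]
}}

```text
clock: 1.15
position: [0.4983, -0.2659, 0.2268]
ee_rot: [0.219, 1.559, -0.216]
force: [0.3, 0.3, 0.7]
width: 1.0
```

```bash
python3 - <<'E'
from go import *
plan((.495,-.29,.226),-6.5,0)
E
```

```text
t 1.15 pos [ 0.4983 -0.2659  0.2268] jawz [ 0.9618 -0.2737  0.001 ] tooly [0.2737 0.9618 0.0021] F [0.3413 0.2692 0.6673] w 1.0
 shift [ 0.001  -0.0302  0.0043]  turn [-0.1564  0.0011 -0.0019] deg [-9.4  0.1 -0.1] rows>= 0.5847502685201292 1.3110567991615674 q [ 0.6687  0.3668 -0.3656  1.6994  0.1419  1.1009 -0.0163]
```

>>> {"op": "step_arm", "data": {
  "rows": [
    [-1, 0, -0.03, 0.004, -0.1, 0, 0],
    [-1, 0, -0.03, 0.004, -0.156, 0, 0],
    [-1, 0, -0.03, 0.004, -0.156, 0, 0],
    [-1, 0, -0.03, 0.004, -0.156, 0, 0]
  ]
}}

```text
clock: 1.48
position: [0.4913, -0.2941, 0.2264]
ee_rot: [0.095, 1.569, -0.094]
force: [0.7, -0.2, -0.0]
width: 1.003
```

```bash
cat > snap.py <<'E'
import sys
from cell import status,cams
from h import *
np.set_printoptions(precision=4,suppress=True)
def snap(tag,name="wrist"):
    s=status.observe(); d=cams.get_image(name)
    d["tpos"]=s["position"]; d["trot"]=s["ee_rot"]
    d={k:v for k,v in d.items() if v is not None}
    np.savez(f"{tag}.npz",**d); cv2.imwrite(f"pics/{tag}.png",d["pixels"][:,:,::-1]); print(s["clock"],s["position"],s["width"])
    return d
def raywrist(d,u,v,z):
    K=d["camera_matrix"];T=d["tool_from_camera"];Rm=R.from_rotvec(d["trot"]).as_matrix()
    c=Rm@T[:3,3]+d["tpos"]; r=Rm@T[:3,:3]@np.array([(u-K[0,2])/K[0,0],(v-K[1,2])/K[1,1],1.]); return c+r*(z-c[2])/r[2]
if __name__=="__main__": snap(sys.argv[1],sys.argv[2])
E
python3 snap.py w1 wrist
```

```text
1.4833 [ 0.4913 -0.2941  0.2264] 1.002721163231653
```

View pics/w1.png

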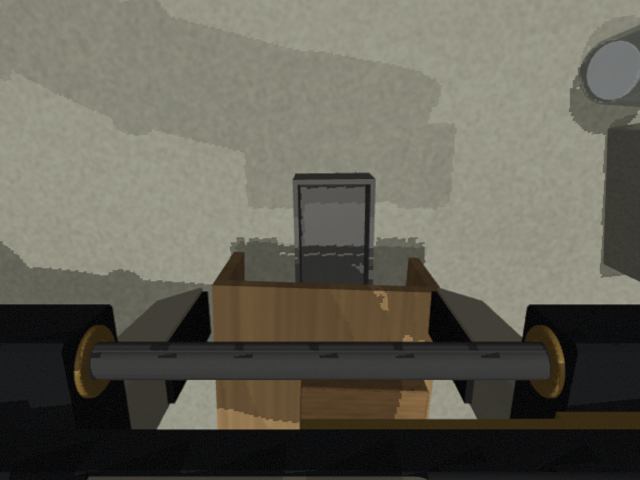

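The wrist view shows the tray's plain end with rim corners at about (294,179) and (375,179). Its walls run down to the riser's front edge at about v=285.

```bash
python3 - <<'E'
from snap import *
d=load("w1.npz")
c=d["pixels"][160:300,270:400,::-1]; cv2.imwrite("pics/w1c.png",cv2.resize(c,None,fx=4,fy=4,interpolation=cv2.INTER_CUBIC))
for u,v,z in [(294,179,.045),(375,179,.045),(295,270,.045),(374,270,.045),(216,285,.087),(432,291,.087)]: print(u,v,raywrist(d,u,v,z))
w=cloud(d,(d["tpos"],d["trot"])); 
for u,v in [(334,181),(340,230),(335,200),(450,150)]: print(w[v,u])
E
```

```text
294 179 [ 0.4756 -0.2599  0.045 ]
375 179 [ 0.5412 -0.2678  0.045 ]
295 270 [ 0.4657 -0.3381  0.045 ]
374 270 [ 0.5339 -0.3463  0.045 ]
216 285 [ 0.4081 -0.328   0.087 ]
432 291 [ 0.573 -0.353  0.087]
[ 0.5078 -0.2653  0.0454]
[ 0.5092 -0.3181  0.003 ]
[ 0.5076 -0.2888  0.0035]
[ 0.6161 -0.2565  0.0001]
```

View pics/w1c.png

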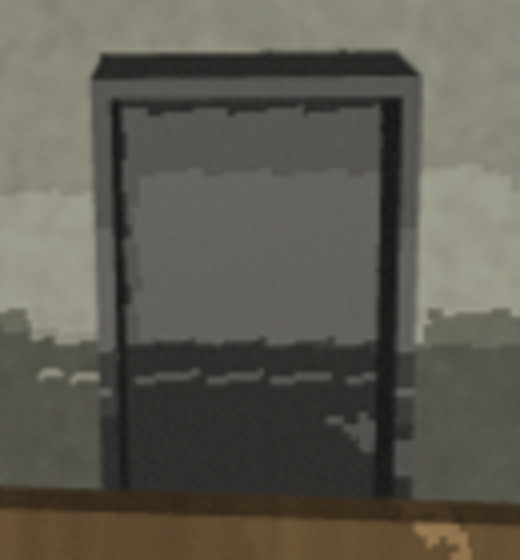

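```bash
python3 - <<'E'
from go import *
plan((.5053,-.2875,.012),-6.5,0)
E
```

```text
t 1.53 pos [ 0.4913 -0.2939  0.2265] jawz [ 0.9927 -0.1207 -0.0004] tooly [0.1207 0.9927 0.0005] F [-0.6293  1.2098 -0.2425] w 0.997
 shift [0.2682 0.01   0.0165]  turn [-0.0072 -0.0004 -0.0005] deg [-0.4 -0.  -0. ] rows>= 5.157789728905411 0.06026893805776268 q [ 0.7289  0.3831 -0.3858  1.6788  0.1571  1.1109  0.1774]
```

>>> {"op": "step_arm", "data": {
  "rows": [
    [-1, 0.04, 0.01, 0.0165, -0.007, 0, 0],
    [-1, 0.08, 0.01, 0.0165, -0.007, 0, 0],
    [-1, 0.12, 0.01, 0.0165, -0.007, 0, 0],
    [-1, 0.155, 0.01, 0.0165, -0.007, 0, 0],
    [-1, 0.185, 0.01, 0.0165, -0.007, 0, 0],
    [-1, 0.21, 0.01, 0.0165, -0.007, 0, 0],
    [-1, 0.23, 0.01, 0.0165, -0.007, 0, 0],
    [-1, 0.25, 0.01, 0.0165, -0.007, 0, 0],
    [-1, 0.265, 0.01, 0.0165, -0.007, 0, 0],
    [-1, 0.268, 0.01, 0.0165, -0.007, 0, 0],
    [-1, 0.268, 0.01, 0.0165, -0.007, 0, 0]
  ]
}}

```text
clock: 2.45
position: [0.5052, -0.2876, 0.0118]
ee_rot: [0.088, 1.57, -0.087]
force: [-0.0, -0.5, 0.6]
width: 1.003
```

>>> {"op": "step_arm", "data": {
  "rows": [
    [0.3, 0, 0, 0, 0, 0, 0],
    [0.5, 0, 0, 0, 0, 0, 0],
    [1, 0, 0, 0, 0, 0, 0],
    [1, 0, 0, 0, 0, 0, 0],
    [1, 0, 0, 0, 0, 0, 0],
    [1, 0, 0, 0, 0, 0, 0],
    [1, 0, 0, 0, 0, 0, 0],
    [1, 0, 0, 0, 0, 0, 0]
  ],
  "newtons": 15
}}

```text
clock: 3.12
position: [0.5057, -0.288, 0.013]
ee_rot: [0.087, 1.569, -0.088]
force: [-2.5, 1.8, 6.5]
width: 0.74
```

```bash
python3 - <<'E'
from go import *
plan((.53,-.055,.014),5.45,0)
E
python3 snap.py w2 wrist
```

```text
t 3.12 pos [ 0.5057 -0.288   0.013 ] jawz [ 0.9938 -0.1113  0.0004] tooly [ 0.1113  0.9938 -0.0004] F [-2.5297  1.8097  6.5481] w 0.74
 shift [-0.0014  0.2929 -0.0022]  turn [-0.1973  0.0003  0.0004] deg [-11.8   0.    0. ] rows>= 5.618886089542218 1.6536300883603234 q [ 0.6456  0.6433 -0.3145  1.8613  0.299   0.6825  0.0448]
3.1167 [ 0.5057 -0.288   0.013 ] 0.7403854920968022
```

View pics/w2.png

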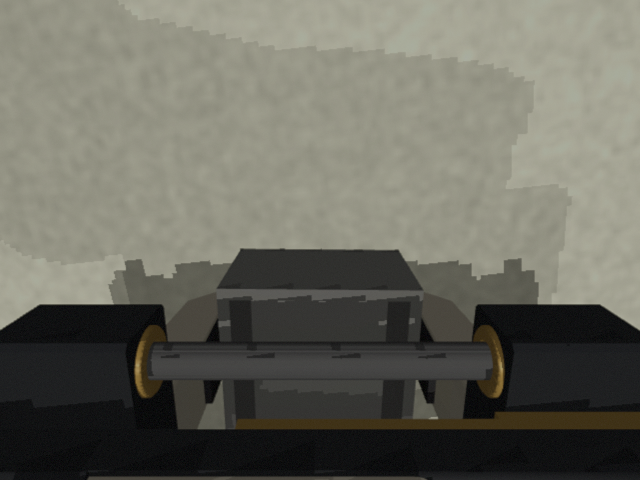

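>>> {"op": "step_arm", "data": {
  "rows": [
    [1, -0.001, 0.005, 0, 0, 0, 0],
    [1, -0.0015, 0.02, 0, 0, 0, 0],
    [1, -0.0015, 0.04, 0, 0, 0, 0],
    [1, -0.0015, 0.065, 0, 0, 0, 0],
    [1, -0.0015, 0.09, 0, 0, 0, 0],
    [1, -0.0015, 0.115, 0, 0, 0, 0],
    [1, -0.0015, 0.14, 0, 0, 0, 0],
    [1, -0.0015, 0.165, 0, 0, 0, 0],
    [1, -0.0015, 0.19, 0, 0, 0, 0],
    [1, -0.0015, 0.21, 0, 0, 0, 0],
    [1, -0.0015, 0.225, 0, 0, 0, 0],
    [1, -0.0015, 0.225, 0, 0, 0, 0]
  ],
  "newtons": 20
}}

```text
clock: 4.17
position: [0.5258, -0.1048, 0.0136]
ee_rot: [0.085, 1.569, -0.082]
force: [-0.1, 1.4, -2.1]
width: 0.737
```

```bash
python3 - <<'E'
from go import *
plan((.5276,-.0357,.0135),5.45,0)
E
python3 snap.py s2 scene
```

```text
t 4.17 pos [ 0.5258 -0.1048  0.0136] jawz [ 0.9943 -0.1063  0.    ] tooly [0.1063 0.9943 0.002 ] F [-0.0677  1.4267 -2.1237] w 0.737
 shift [ 0.0003  0.0861 -0.007 ]  turn [-0.1926  0.0002 -0.0019] deg [-11.6   0.   -0.1] rows>= 1.6566302390513927 1.6137612430931245 q [ 0.3215  0.5901 -0.3065  1.9759  0.2906  0.6173 -0.2813]
4.1667 [ 0.5258 -0.1048  0.0136] 0.7366472700250353
```

View pics/s2.png

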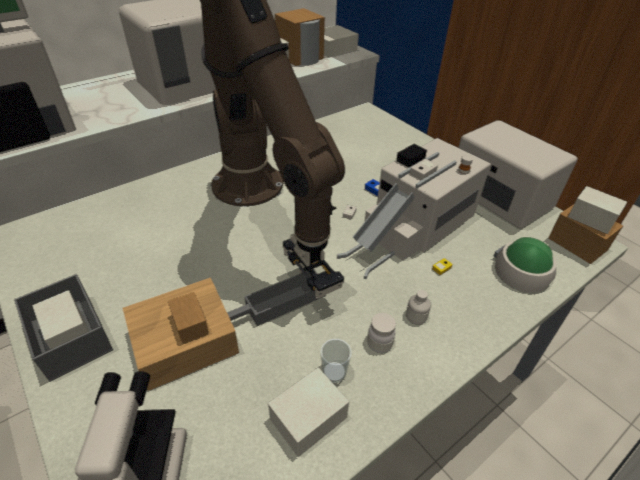

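The tray has come out in the grip, with the handle tip at about (232,317) just leaving the riser face. I draw it on straight, then turn it to the bay's line.

>>> {"op": "step_arm", "data": {
  "rows": [
    [1, 0, 0.015, 0, 0, 0, 0],
    [1, 0, 0.035, 0, 0, 0, 0],
    [1, 0, 0.055, -0.002, -0.02, 0, 0],
    [1, 0, 0.072, -0.004, -0.06, 0, 0],
    [1, 0, 0.082, -0.006, -0.1, 0, 0],
    [1, 0, 0.086, -0.007, -0.14, 0, 0],
    [1, 0, 0.086, -0.007, -0.175, 0, 0],
    [1, 0, 0.086, -0.007, -0.192, 0, 0],
    [1, 0, 0.086, -0.007, -0.192, 0, 0],
    [1, 0, 0.086, -0.007, -0.192, 0, 0]
  ]
}}

```text
clock: 5.05
position: [0.5278, -0.0405, 0.0135]
ee_rot: [-0.07, 1.569, 0.07]
force: [1.0, 0.9, -2.8]
width: 0.741
```

>>> {"op": "step_arm", "data": {
  "rows": [
    [0.4, 0.001, 0, 0, 0, 0, 0],
    [-0.2, 0.001, 0, 0, 0, 0, 0],
    [-1, 0.001, 0, 0, 0, 0, 0],
    [-1, 0.001, 0, 0, 0, 0, 0],
    [-1, 0, 0, 0, 0, 0, 0],
    [-1, 0, 0, 0, 0, 0, 0]
  ]
}}

```text
clock: 5.55
position: [0.5277, -0.0401, 0.0136]
ee_rot: [-0.071, 1.569, 0.07]
force: [0.7, -0.6, -0.8]
width: 0.973
```

```bash
python3 - <<'E'
from go import *
plan((.5478,-.2477,.21),5.45,0)
E
python3 snap.py s3 scene
```

```text
t 5.55 pos [ 0.5277 -0.0401  0.0136] jawz [0.996  0.0896 0.0002] tooly [-0.0896  0.996  -0.0001] F [ 0.6543 -0.5984 -0.8197] w 0.973
 shift [-0.2454 -0.2608  0.0018]  turn [-0.0051  0.0002  0.0001] deg [-0.3  0.   0. ] rows>= 6.870191289028927 0.043191689521239036 q [ 0.2322  0.589  -0.3522  1.9904  0.3372  0.618  -0.253 ]
5.55 [ 0.5277 -0.0401  0.0136] 0.9732319941619668
```

View pics/s3.png

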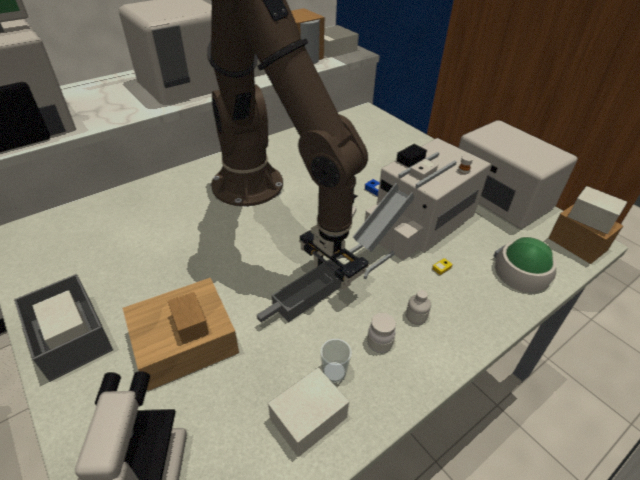

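The tray is on the bench well clear of the riser, with the handle tip at about (265,318). I rise straight up and look at the tray end and guides with the wrist camera.

>>> {"op": "step_arm", "data": {
  "rows": [
    [-1, -0.02, 0, 0, 0, 0, 0],
    [-1, -0.06, 0, 0, 0, 0, 0],
    [-1, -0.11, 0, 0, 0, 0, 0],
    [-1, -0.16, 0, 0, 0, 0, 0],
    [-1, -0.21, 0, 0, 0, 0, 0],
    [-1, -0.26, 0, 0, 0, 0, 0],
    [-1, -0.295, 0, 0, 0, 0, 0],
    [-1, -0.3, 0, 0, 0, 0, 0],
    [-1, -0.3, 0, 0, 0, 0, 0]
  ]
}}

```text
clock: 6.35
position: [0.5288, -0.04, 0.2557]
ee_rot: [-0.071, 1.565, 0.07]
force: [0.3, -0.5, -1.1]
width: 0.998
```

```bash
python3 snap.py w3 wrist
```

```text
6.35 [ 0.5288 -0.04    0.2557] 0.9977562865382295
```

View pics/w3.png

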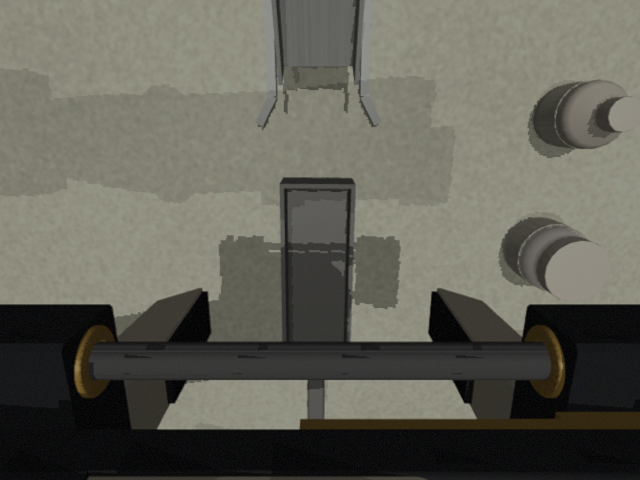

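The view shows the tray's plain end corners at (281,184) and (354,184). The guides' flared tips are at (262,126) and (377,124), and the chute lip is at v≈67 between u≈279 and u≈359. I measure these.

```bash
python3 - <<'E'
from snap import *
d=load("w3.npz")
g=d["pixels"]
c=g[0:200,240:400,::-1]; cv2.imwrite("pics/w3c.png",cv2.resize(c,None,fx=3.0,fy=3.0,interpolation=cv2.INTER_CUBIC))
c=g[170:345,240:400,::-1]; cv2.imwrite("pics/w3d.png",cv2.resize(c,None,fx=3.4,fy=3.4,interpolation=cv2.INTER_CUBIC))
E
```

```text
(no output)
```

View pics/w3c.png

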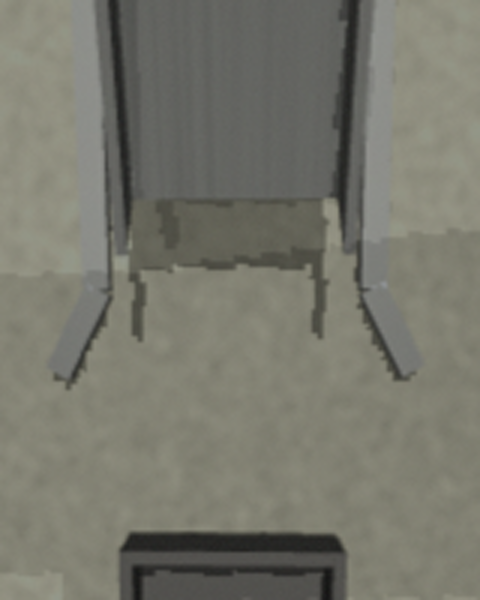

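View pics/w3d.png

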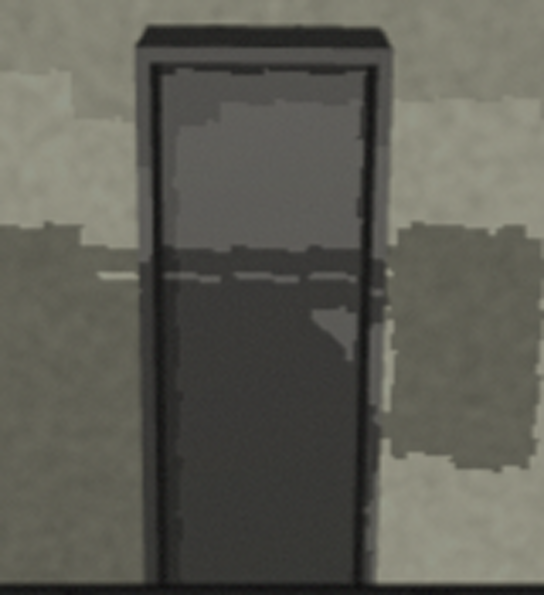

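```bash
python3 - <<'E'
from snap import *
d=load("w3.npz")
f=lambda u,v,z: raywrist(d,u,v,z)[:2]
gl,gr=f(276.7,96.7,.012),f(360,96.7,.012); tl,tr=f(280,184.1,.045),f(355,183.8,.045); bl,br=f(283,340.6,.045),f(350,340.6,.045); ll,lr=f(284,66,.058),f(348.7,66,.058)
fl,fr=f(260,123.5,.012),f(378,122,.012)
for n,a,b in [("guide",gl,gr),("flare",fl,fr),("lip",ll,lr),("trayend",tl,tr),("trayback",bl,br)]: print(n,a,b,"mid",(a+b)/2,"w",np.linalg.norm(b-a))
yaw=np.deg2rad(5.45); 
m=(tl+tr)/2-(bl+br)/2; print("tray yaw",np.rad2deg(np.arctan2(-m[0],m[1])), "left",np.rad2deg(np.arctan2(-(tl-bl)[0],(tl-bl)[1])),"right",np.rad2deg(np.arctan2(-(tr-br)[0],(tr-br)[1])))
O=np.array([.5082,.1674]); X=np.array([np.cos(yaw),np.sin(yaw)]);Y=np.array([-np.sin(yaw),np.cos(yaw)])
for n,a in [("guide",(gl+gr)/2),("flare",(fl+fr)/2),("lip",(ll+lr)/2),("trayend",(tl+tr)/2),("trayback",(bl+br)/2)]: print(n,"an",((a-O)@X).round(4),((a-O)@Y).round(4))
# depth handle points
w=cloud(d,(d["tpos"],d["trot"]))
m=(w[...,2]>.035)&(w[...,2]<.055)&(w[...,1]<-.2)&(w[...,1]>-.3)&(abs(w[...,0]-.54)<.05)
print(m.sum(), np.median(w[m],0) if m.any() else "")
vs,us=np.where(m)
if len(vs): print(us.min(),us.max(),vs.min(),vs.max(), w[m].min(0),w[m].max(0))
E
```

```text
guide [0.4834 0.0545] [0.5593 0.0614] mid [0.5213 0.058 ] w 0.07612075823328336
flare [0.4694 0.0296] [0.5785 0.0409] mid [0.524  0.0352] w 0.10968917346994939
lip [0.4922 0.076 ] [0.5434 0.0806] mid [0.5178 0.0783] w 0.051326077819476276
trayend [ 0.494  -0.0199] [ 0.5604 -0.0136] mid [ 0.5272 -0.0167] w 0.06666544441344992
trayback [ 0.5069 -0.1752] [ 0.5733 -0.1694] mid [ 0.5401 -0.1723] w 0.06672204476835665
tray yaw 4.737179550257961 left 4.726200133838772 right 4.748131046670063
guide an 0.0027 -0.1102
flare an 0.0032 -0.1331
lip an 0.0011 -0.0896
trayend an 0.0014 -0.1851
trayback an -0.0005 -0.3412
662 [ 0.5456 -0.2406  0.0449]
308 324 380 418 [ 0.5354 -0.2656  0.0413] [ 0.5563 -0.2163  0.0469]
```

```bash
python3 - <<'E'
from go import *
plan((.5468,-.2529,.2557),4.75,0)
plan((.5468,-.2529,.0175),4.75,0)
E
```

```text
t 6.4 pos [ 0.5277 -0.0401  0.2538] jawz [0.996  0.0895 0.0011] tooly [-0.0895  0.996  -0.0005] F [-1.3841  0.0764 -0.5401] w 1.002
 shift [-0.0023 -0.267  -0.0001]  turn [0.0064 0.0011 0.0005] deg [0.4 0.1 0. ] rows>= 5.122975496473646 0.054700749058589036 q [ 0.3362  0.2978 -0.4614  1.7379  0.145   1.1384 -0.0789]
t 6.4 pos [ 0.5277 -0.0401  0.2538] jawz [0.996  0.0895 0.0011] tooly [-0.0895  0.996  -0.0005] F [-1.3841  0.0764 -0.5401] w 1.002
 shift [ 0.2955 -0.2669 -0.0004]  turn [0.0064 0.0011 0.0005] deg [0.4 0.1 0. ] rows>= 7.638272699265016 0.054700749058589036 q [ 0.3362  0.2978 -0.4614  1.7379  0.145   1.1384 -0.0789]
```

>>> {"op": "step_arm", "data": {
  "rows": [
    [-1, 0, -0.03, 0, 0.006, 0, 0],
    [-1, 0, -0.07, 0, 0.006, 0, 0],
    [-1, 0.0, -0.11, 0, 0.006, 0, 0],
    [-1, 0.0, -0.15, 0, 0.006, 0, 0],
    [-1, 0.03, -0.19, 0, 0.006, 0, 0],
    [-1, 0.07, -0.225, 0, 0.006, 0, 0],
    [-1, 0.11, -0.25, 0, 0.006, 0, 0],
    [-1, 0.15, -0.267, 0, 0.006, 0, 0],
    [-1, 0.18, -0.267, 0, 0.006, 0, 0],
    [-1, 0.19, -0.267, 0, 0.006, 0, 0],
    [-1, 0.19, -0.267, 0, 0.006, 0, 0]
  ]
}}

```text
clock: 7.32
position: [0.5443, -0.2515, 0.0978]
ee_rot: [-0.063, 1.576, 0.069]
force: [-0.2, 0.6, 0.6]
width: 1.0
```

```bash
python3 - <<'E'
from go import *
plan((.5468,-.2529,.0175),4.75,0)
E
python3 snap.py w4 wrist
```

```text
t 7.32 pos [ 0.5443 -0.2515  0.0978] jawz [ 0.9964  0.084  -0.0061] tooly [-0.084   0.9965  0.0036] F [-0.2322  0.5593  0.6154] w 1.0
 shift [ 0.1004 -0.0024  0.0036]  turn [ 0.0011 -0.0059 -0.0034] deg [ 0.1 -0.4 -0.2] rows>= 1.9279489138338994 0.057783748854485055 q [ 0.5793  0.5563 -0.3397  1.7507  0.2287  0.8808  0.2234]
7.3167 [ 0.5443 -0.2515  0.0978] 0.9995947714983816
```

View pics/w4.png

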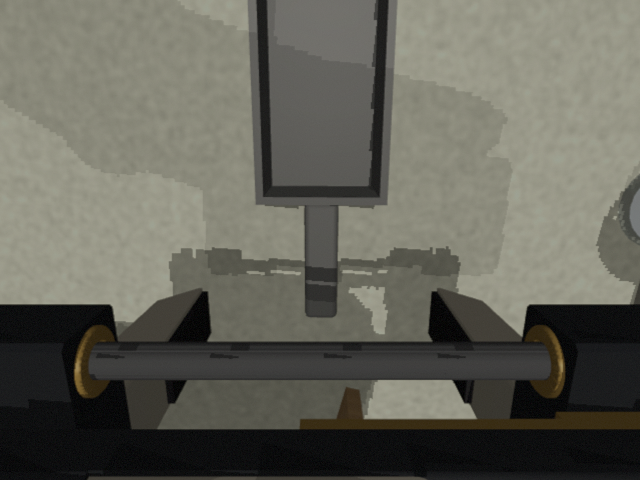

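The handle lies in the jaws' line: it runs from (321,205) at the wall to its tip at (321,317).

```bash
python3 - <<'E'
from snap import *
d=load("w4.npz")
print(raywrist(d,321,205,.045),raywrist(d,321,317,.040))
E
python3 - <<'E'
from go import *
plan((.5468,-.2529,.0175),4.75,0)
E
```

```text
[ 0.5429 -0.2157  0.045 ] [ 0.5486 -0.2814  0.04  ]
t 7.37 pos [ 0.5459 -0.2516  0.1001] jawz [ 0.9964  0.0846 -0.0029] tooly [-0.0845  0.9964  0.0021] F [ 0.4191  0.516  -0.1316] w 0.999
 shift [ 0.1033 -0.002   0.0013]  turn [ 0.0017 -0.0028 -0.002 ] deg [ 0.1 -0.2 -0.1] rows>= 1.9822568465108368 0.031575306932144796 q [ 0.5791  0.5538 -0.3405  1.7483  0.2284  0.882   0.2237]
```

>>> {"op": "step_arm", "data": {
  "rows": [
    [-1, 0.03, -0.002, 0.001, 0, 0, 0],
    [-1, 0.06, -0.002, 0.001, 0, 0, 0],
    [-1, 0.085, -0.002, 0.001, 0, 0, 0],
    [-1, 0.1, -0.002, 0.001, 0, 0, 0],
    [-1, 0.103, -0.002, 0.001, 0, 0, 0],
    [0, 0.103, -0.002, 0.001, 0, 0, 0],
    [0.5, 0.103, -0.002, 0.001, 0, 0, 0],
    [1, 0.103, -0.002, 0.001, 0, 0, 0],
    [1, 0.103, -0.002, 0.001, 0, 0, 0],
    [1, 0.103, -0.002, 0.001, 0, 0, 0],
    [1, 0.103, -0.002, 0.001, 0, 0, 0],
    [1, 0.103, -0.002, 0.001, 0, 0, 0]
  ],
  "newtons": 15
}}

```text
clock: 8.37
position: [0.5479, -0.2544, 0.0194]
ee_rot: [-0.066, 1.569, 0.065]
force: [-0.4, -0.1, -0.3]
width: 0.543
```

```bash
python3 - <<'E'
from go import *
plan((.5323,-.0684,.018),5.3,0)
plan((.5404,-.155,.018),5.3,0)
E
python3 snap.py w5 wrist
```

```text
t 8.37 pos [ 0.5479 -0.2544  0.0194] jawz [0.9965 0.0834 0.0004] tooly [-0.0834  0.9965 -0.0003] F [-0.4464 -0.1353 -0.3266] w 0.543
 shift [0.0017 0.2333 0.    ]  turn [-0.0086  0.0004  0.0003] deg [-0.5  0.   0. ] rows>= 4.476431847841353 0.07212904436636586 q [ 0.5547  0.6582 -0.3046  1.8015  0.2808  0.7239  0.1817]
t 8.37 pos [ 0.5479 -0.2544  0.0194] jawz [0.9965 0.0834 0.0004] tooly [-0.0834  0.9965 -0.0003] F [-0.4464 -0.1353 -0.3266] w 0.543
 shift [0.0018 0.1246 0.0011]  turn [-0.0086  0.0004  0.0003] deg [-0.5  0.   0. ] rows>= 2.390932010318728 0.07212904436636586 q [ 0.5547  0.6582 -0.3046  1.8015  0.2808  0.7239  0.1817]
8.3667 [ 0.5479 -0.2544  0.0194] 0.5428680424910206
```

View pics/w5.png

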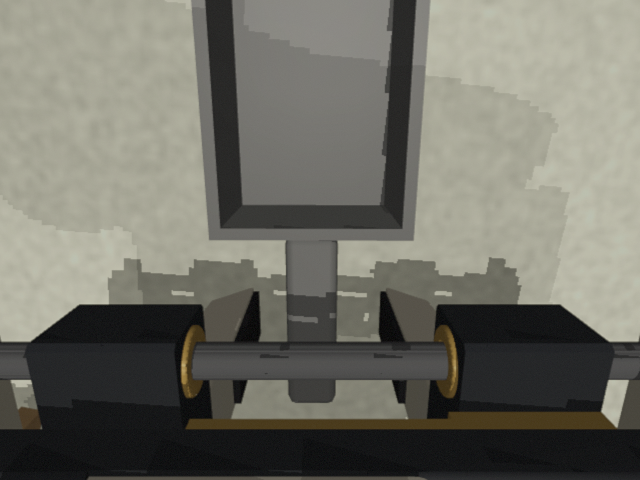

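The fingers are still closing on either side of the handle, at about (250,320) and (390,320).

>>> {"op": "step_arm", "data": {
  "rows": [
    [1, 0.001, 0, 0, 0, 0, 0],
    [1, 0.001, 0, 0, 0, 0, 0],
    [1, 0.001, 0, 0, 0, 0, 0],
    [1, 0.001, 0, 0, 0, 0, 0],
    [1, 0.001, 0, 0, 0, 0, 0],
    [1, 0.001, 0, 0, 0, 0, 0],
    [1, 0.001, 0, 0, 0, 0, 0],
    [1, 0.001, 0, 0, 0, 0, 0]
  ],
  "newtons": 20
}}

```text
clock: 9.08
position: [0.5475, -0.2543, 0.0182]
ee_rot: [-0.066, 1.57, 0.066]
force: [-1.0, -0.4, -0.1]
width: 0.194
```

```bash
python3 - <<'E'
from go import *
plan((.5404,-.155,.018),5.3,0)
E
```

```text
t 9.08 pos [ 0.5475 -0.2543  0.0182] jawz [ 0.9965  0.0835 -0.0005] tooly [-0.0835  0.9965 -0.    ] F [-0.9741 -0.4299 -0.0703] w 0.194
 shift [0.0003 0.1245 0.0016]  turn [-0.0085 -0.0004  0.    ] deg [-0.5 -0.   0. ] rows>= 2.388342102611532 0.07099047381249451 q [ 0.5544  0.6598 -0.304   1.8023  0.2815  0.7223  0.1813]
```

>>> {"op": "step_arm", "data": {
  "rows": [
    [1, 0, 0.008, 0, 0, 0, 0],
    [1, 0, 0.02, 0, -0.003, 0, 0],
    [1, 0, 0.036, 0.001, -0.008, 0, 0],
    [1, 0, 0.052, 0.0015, -0.008, 0, 0],
    [1, 0, 0.068, 0.0015, -0.008, 0, 0],
    [1, 0, 0.084, 0.0015, -0.008, 0, 0],
    [1, 0, 0.1, 0.0015, -0.008, 0, 0],
    [1, 0, 0.113, 0.0015, -0.008, 0, 0],
    [1, 0, 0.122, 0.0015, -0.008, 0, 0],
    [1, 0, 0.1245, 0.0015, -0.008, 0, 0],
    [1, 0, 0.1245, 0.0015, -0.008, 0, 0]
  ]
}}

```text
clock: 10.0
position: [0.5406, -0.154, 0.0183]
ee_rot: [-0.073, 1.57, 0.073]
force: [0.6, 0.1, -2.0]
width: 0.191
```

```bash
python3 - <<'E'
from go import *
plan((.5323,-.0684,.018),5.3,0)
E
python3 snap.py w6 wrist;python3 snap.py s6 scene
```

```text
t 10.0 pos [ 0.5406 -0.154   0.0183] jawz [ 0.9957  0.093  -0.0001] tooly [-0.093   0.9957  0.0003] F [ 0.6124  0.0532 -1.9895] w 0.191
 shift [ 0.0004  0.1075 -0.0004]  turn [ 0.0006 -0.0001 -0.0003] deg [ 0. -0. -0.] rows>= 2.0619993997578367 0.0057511435876126385 q [ 0.399   0.6112 -0.3035  1.909   0.282   0.6628  0.0164]
10.0 [ 0.5406 -0.154   0.0183] 0.1905565782048061
10.05 [ 0.5406 -0.1548  0.0183] 0.19520019554229767
```

View pics/w6.png

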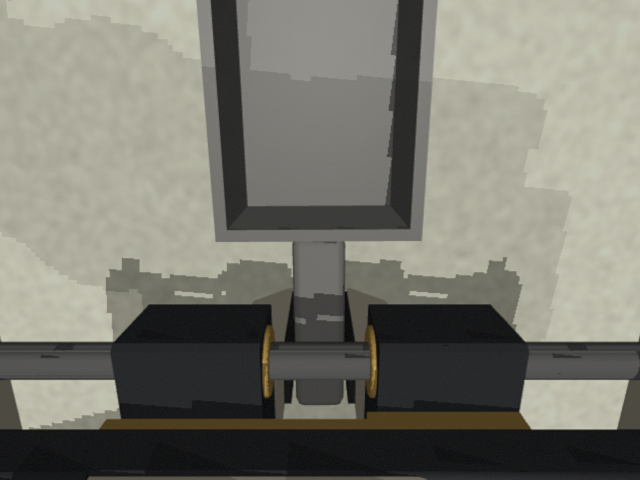

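View pics/s6.png

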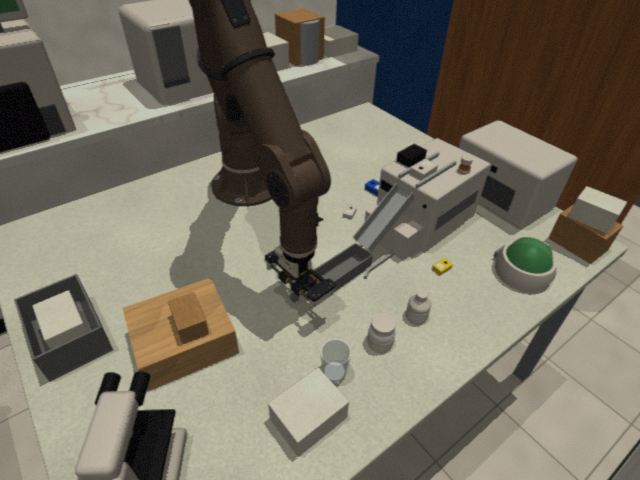

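The plain end is between the guides at about (360,250) and the force is small. I push on, slowing near the stop.

>>> {"op": "step_arm", "data": {
  "rows": [
    [1, 0, 0.008, 0, 0, 0, 0],
    [1, 0, 0.022, 0, 0, 0, 0],
    [1, 0, 0.038, 0, 0, 0, 0],
    [1, 0, 0.054, 0, 0, 0, 0],
    [1, 0, 0.068, 0, 0, 0, 0],
    [1, 0, 0.08, 0, 0, 0, 0],
    [1, 0, 0.09, 0, 0, 0, 0],
    [1, 0, 0.096, 0, 0, 0, 0],
    [1, 0, 0.1, 0, 0, 0, 0],
    [1, 0, 0.1, 0, 0, 0, 0]
  ]
}}

```text
clock: 10.93
position: [0.5332, -0.0744, 0.0183]
ee_rot: [-0.073, 1.57, 0.073]
force: [-0.6, 0.7, -0.8]
width: 0.195
```

>>> {"op": "step_arm", "data": {
  "rows": [
    [1, 0, 0.002, 0, 0, 0, 0],
    [1, 0, 0.004, 0, 0, 0, 0],
    [1, 0, 0.005, 0, 0, 0, 0],
    [1, 0, 0.005, 0, 0, 0, 0]
  ]
}}

```text
clock: 11.27
position: [0.5329, -0.0715, 0.0183]
ee_rot: [-0.072, 1.57, 0.072]
force: [0.6, -0.4, -0.3]
width: 0.197
```

>>> {"op": "step_arm", "data": {
  "rows": [
    [1, 0, 0.002, 0, 0, 0, 0],
    [1, 0, 0.004, 0, 0, 0, 0],
    [1, 0, 0.006, 0, 0, 0, 0],
    [1, 0, 0.006, 0, 0, 0, 0]
  ]
}}

```text
clock: 11.6
position: [0.5325, -0.0696, 0.0184]
ee_rot: [-0.073, 1.57, 0.068]
force: [0.8, -10.5, -1.2]
width: 0.191
```

>>> {"op": "step_arm", "data": {
  "rows": [
    [1, 0, 0.002, 0, 0, 0, 0],
    [1, 0, 0.004, 0, 0, 0, 0],
    [1, 0, 0.004, 0, 0, 0, 0]
  ]
}}

```text
clock: 11.85
position: [0.5324, -0.0696, 0.0185]
ee_rot: [-0.073, 1.57, 0.063]
force: [2.0, -19.6, -1.6]
width: 0.193
```

The force rises to 20 N with no further travel at y = -0.0696, so the tray is at the stop. I ease off and let go.

>>> {"op": "step_arm", "data": {
  "rows": [
    [1, 0, -0.003, 0, 0, 0, 0],
    [1, 0, -0.005, 0, 0, 0, 0],
    [1, 0, -0.005, 0, 0, 0, 0]
  ]
}}

```text
clock: 12.1
position: [0.5325, -0.0696, 0.0183]
ee_rot: [-0.072, 1.57, 0.069]
force: [-0.3, -7.8, -1.0]
width: 0.195
```

>>> {"op": "step_arm", "data": {
  "rows": [
    [0.5, 0, 0, 0, 0, 0, 0],
    [0, 0, 0, 0, 0, 0, 0],
    [-0.5, 0, 0, 0, 0, 0, 0],
    [-0.5, 0, 0, 0, 0, 0, 0],
    [-0.5, 0, 0, 0, 0, 0, 0],
    [-0.5, 0, 0, 0, 0, 0, 0]
  ]
}}

```text
clock: 12.6
position: [0.5326, -0.067, 0.0183]
ee_rot: [-0.072, 1.57, 0.073]
force: [-0.1, 0.5, -0.0]
width: 0.565
```

```bash
python3 - <<'E'
from go import *
plan((.5323,-.0684,.25),5.3,0)
E
python3 snap.py w7 wrist
```

```text
t 12.6 pos [ 0.5326 -0.067   0.0183] jawz [0.9957 0.0922 0.    ] tooly [-0.0922  0.9957  0.0002] F [-0.0732  0.5027 -0.0321] w 0.565
 shift [-0.2896 -0.0017 -0.0005]  turn [-0.0002  0.     -0.0002] deg [-0.  0. -0.] rows>= 5.555583624052921 0.002108641507952895 q [ 0.2435  0.5819 -0.2989  1.9727  0.2794  0.6263 -0.1445]
12.6 [ 0.5326 -0.067   0.0183] 0.5649010747365749
```

View pics/w7.png

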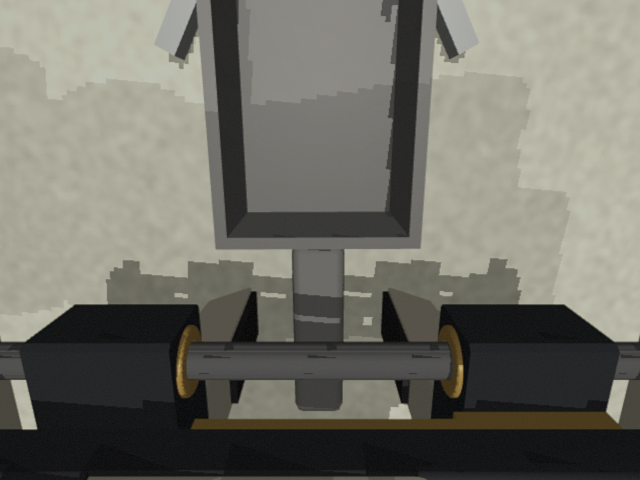

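The jaws are open around the handle and the tray sits between the guides, whose flares are at (180,40) and (455,40). I rise, then go over the ledge with fingers shut.

>>> {"op": "step_arm", "data": {
  "rows": [
    [-0.5, -0.03, 0, 0, 0, 0, 0],
    [-0.5, -0.08, 0, 0, 0, 0, 0],
    [-0.5, -0.13, 0, 0, 0, 0, 0],
    [-0.5, -0.18, 0, 0, 0, 0, 0],
    [0, -0.23, 0, 0, 0, 0, 0],
    [1, -0.28, 0, 0, 0, 0, 0],
    [1, -0.33, 0, 0, 0, 0, 0],
    [1, -0.38, 0, 0, 0, 0, 0],
    [1, -0.41, 0, 0, 0, 0, 0],
    [1, -0.43, 0, 0, 0, 0, 0],
    [1, -0.43, 0, 0, 0, 0, 0]
  ]
}}

```text
clock: 13.57
position: [0.5339, -0.067, 0.3664]
ee_rot: [-0.073, 1.563, 0.072]
force: [0.1, 0.5, 0.0]
width: 0.292
```

```bash
python3 - <<'E'
from go import *
plan((.493,.29,.36),5.3,0)
E
python3 snap.py w8 wrist; python3 snap.py s8 scene
```

```text
t 13.57 pos [ 0.5339 -0.067   0.3664] jawz [0.9957 0.092  0.0062] tooly [-0.092   0.9958 -0.0012] F [0.1444 0.5009 0.0068] w 0.292
 shift [ 0.0074  0.4491 -0.0099]  turn [-0.0004  0.0059  0.0011] deg [-0.   0.4  0.1] rows>= 8.618520280766683 0.05081664080528736 q [ 0.3279  0.2342 -0.384   1.5331  0.0894  1.3852  0.0296]
13.5667 [ 0.5339 -0.067   0.3664] 0.2920219152106624
13.6167 [ 0.5332 -0.0671  0.364 ] 0.2464493896171031
```

View pics/w8.png

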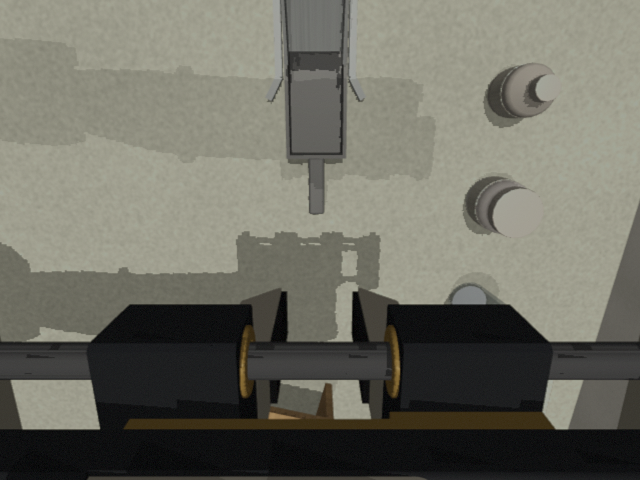

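The tray is home under the chute, with its handle-end rim at v≈158 between u≈287 and u≈346, and well centred between the guides. I check its place and go on.

```bash
python3 - <<'E'
from snap import *
d=load("w8.npz")
a,b=raywrist(d,287,159,.045)[:2],raywrist(d,346.5,158.5,.045)[:2]
ll,lr=raywrist(d,288.5,51.5,.058)[:2],raywrist(d,342.5,51.5,.058)[:2]
print(a,b,(a+b)/2,np.linalg.norm(b-a),"lip",(ll+lr)/2, "lip->end",np.linalg.norm((a+b)/2-(ll+lr)/2))
E
```

```text
[ 0.4973 -0.0348] [ 0.5646 -0.0281] [ 0.531  -0.0314] 0.06760736833866665 lip [0.5197 0.0778] lip->end 0.10984066502206498
```

>>> {"op": "step_arm", "data": {
  "rows": [
    [1, 0, 0.03, 0, 0, 0, 0],
    [1, 0, 0.07, 0, 0, 0, 0],
    [1, 0, 0.11, 0, 0, 0, 0],
    [1, 0.003, 0.155, -0.003, 0, 0, 0],
    [1, 0.003, 0.2, -0.005, 0, 0, 0],
    [1, 0.003, 0.245, -0.006, 0, 0, 0],
    [1, 0.003, 0.29, -0.007, 0, 0, 0],
    [1, 0.003, 0.335, -0.008, 0, 0, 0],
    [1, 0.003, 0.38, -0.01, 0, 0, 0],
    [1, 0.003, 0.42, -0.01, 0, 0, 0],
    [1, 0.003, 0.445, -0.01, 0, 0, 0],
    [1, 0.003, 0.445, -0.01, 0, 0, 0]
  ]
}}

```text
clock: 14.67
position: [0.4891, 0.2914, 0.3579]
ee_rot: [-0.077, 1.573, 0.079]
force: [-0.6, 0.2, 0.8]
width: 0.003
```

>>> {"op": "step_arm", "data": {
  "rows": [
    [1, 0, 0, 0, 0, 0, 0],
    [1, 0, 0, 0, 0, 0, 0]
  ]
}}

```text
clock: 14.83
position: [0.4919, 0.2854, 0.3586]
ee_rot: [-0.073, 1.571, 0.071]
force: [0.0, -0.6, 0.4]
width: 0.007
```

```bash
python3 snap.py w9 wrist
```

```text
14.8333 [0.4919 0.2854 0.3586] 0.00710001846744763
```

View pics/w9.png

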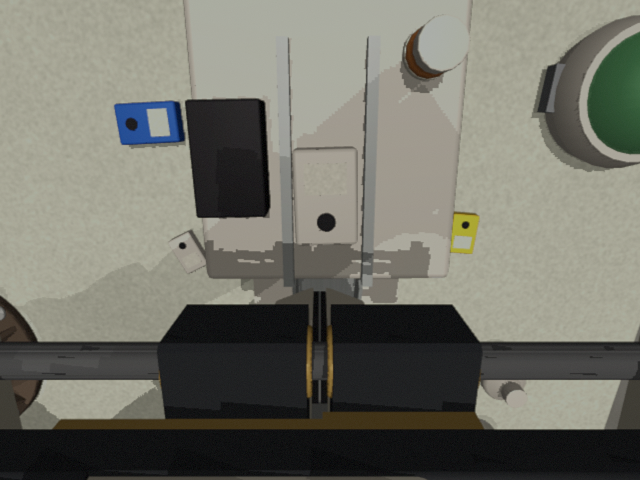

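The cartridge lies in the lane with its back edge at v≈147 (u 294–356) and front edge at v≈243. The jar is at (435,50) and the black box at (228,158), both outside the lane.

```bash
python3 - <<'E'
from snap import *
d=load("w9.npz")
f=lambda u,v,z: raywrist(d,u,v,z)[:2]
bl,br,fl,fr=f(294,148.5,.224),f(356.5,147.5,.224),f(297,243.5,.224),f(357.5,243,.224)
print("back",bl,br,(bl+br)/2,"front",(fl+fr)/2,"len",np.linalg.norm((bl+br)/2-(fl+fr)/2),"w",np.linalg.norm(br-bl))
m=(bl+br)/2-(fl+fr)/2;print("yaw",np.rad2deg(np.arctan2(-m[0],m[1])))
# lane
L1,R1=f(289.5,40,.212),f(368,40,.212); L2,R2=f(293.5,285,.212),f(363.5,285,.212)
print("rails",L1,R1,np.linalg.norm(L1-R1),(L1+R1)/2,L2,R2,np.linalg.norm(L2-R2),(L2+R2)/2)
e1,e2=f(213,277,.2),f(445,276,.2); print("edge",e1,e2,(e1+e2)/2)
c=d["pixels"][20:300,170:480,::-1]; cv2.imwrite("pics/w9c.png",cv2.resize(c,None,fx=2.1,fy=2.1,interpolation=cv2.INTER_CUBIC))
E
```

```text
back [0.47   0.3423] [0.5128 0.347 ] [0.4914 0.3446] front [0.4995 0.2767] len 0.06838733501480838 w 0.04301497464601953
yaw 6.748798674074954
rails [0.4611 0.4118] [0.5133 0.4167] 0.05244106353648523 [0.4872 0.4142] [0.4768 0.2366] [0.5318 0.2417] 0.05522644434096956 [0.5043 0.2391]
edge [0.4106 0.2325] [0.5987 0.2509] [0.5047 0.2417]
```

View pics/w9c.png

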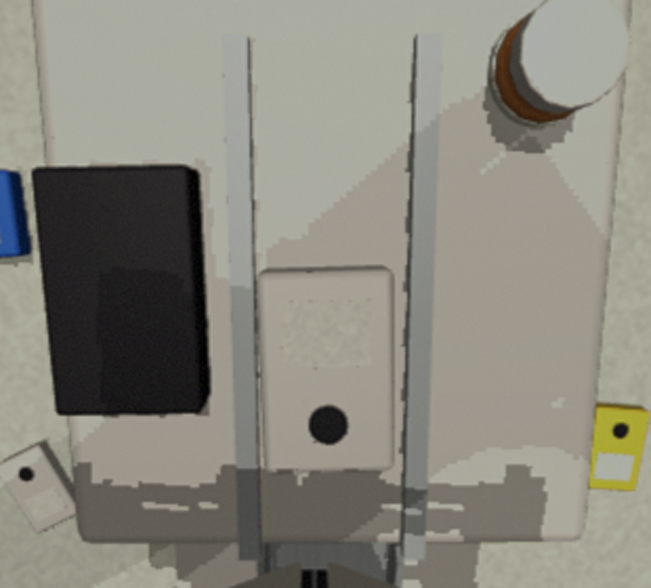

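```bash
python3 - <<'E'
from go import *
plan((.4902,.388,.30),5.5,0)
E
```

```text
t 14.88 pos [0.4921 0.285  0.359 ] jawz [ 0.9959  0.0903 -0.0012] tooly [-0.0903  0.9959 -0.0015] F [-0.2619  0.241  -0.4166] w 0.006
 shift [0.0735 0.1286 0.0093]  turn [-0.0053 -0.0011  0.0014] deg [-0.3 -0.1  0.1] rows>= 2.8473909056333007 0.04696769301858839 q [-0.2125  0.3223 -0.5606  1.4592  0.1719  1.411  -0.6871]
```

>>> {"op": "step_arm", "data": {
  "rows": [
    [1, 0, 0.03, 0.002, -0.005, 0, 0],
    [1, 0, 0.06, 0.004, -0.005, 0, 0],
    [1, 0.02, 0.09, 0.007, -0.005, 0, 0],
    [1, 0.04, 0.115, 0.009, -0.005, 0, 0],
    [1, 0.06, 0.128, 0.009, -0.005, 0, 0],
    [1, 0.073, 0.128, 0.009, -0.005, 0, 0],
    [1, 0.073, 0.128, 0.009, -0.005, 0, 0],
    [1, 0.073, 0.128, 0.009, -0.005, 0, 0]
  ]
}}

```text
clock: 15.55
position: [0.4904, 0.3871, 0.3013]
ee_rot: [-0.076, 1.57, 0.073]
force: [-1.1, -0.9, 0.3]
width: 0.005
```

```bash
python3 - <<'E'
from go import *
plan((.4902,.385,.209),5.5,0)
E
python3 snap.py w10 wrist;python3 snap.py d10 side
```

```text
t 15.55 pos [0.4904 0.3871 0.3013] jawz [ 0.9955  0.0949 -0.0004] tooly [-0.0949  0.9955 -0.0016] F [-1.1234 -0.9212  0.287 ] w 0.005
 shift [ 0.1154 -0.0024 -0.0005]  turn [-0.0009 -0.0004  0.0015] deg [-0.1 -0.   0.1] rows>= 2.214603428585647 0.014991544344286789 q [-0.3833  0.4504 -0.5659  1.4223  0.243   1.3399 -0.8647]
15.55 [0.4904 0.3871 0.3013] 0.005326986317141718
15.6 [0.4907 0.3874 0.3022] 0.008330464935172137
```

View pics/d10.png

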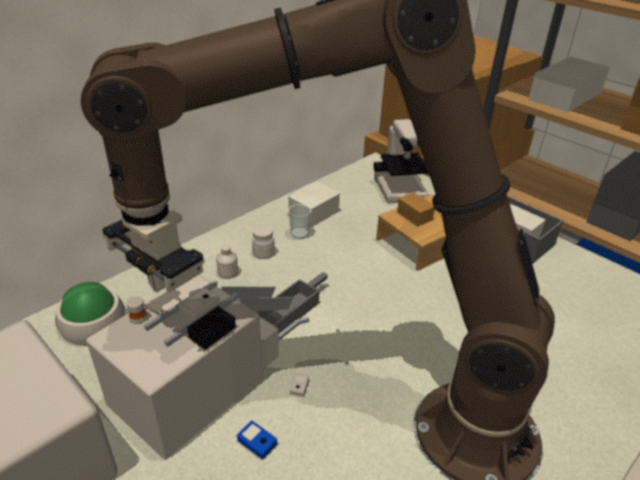

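The shut fingers hang at about (170,275), over the lane behind the cartridge at (200,297). I descend.

>>> {"op": "step_arm", "data": {
  "rows": [
    [1, 0.03, -0.002, 0, 0, 0, 0],
    [1, 0.06, -0.002, 0, 0, 0, 0],
    [1, 0.085, -0.002, 0, 0, 0, 0],
    [1, 0.1, -0.002, 0, 0, 0, 0],
    [1, 0.11, -0.002, 0, 0, 0, 0],
    [1, 0.115, -0.002, 0, 0, 0, 0],
    [1, 0.115, -0.002, 0, 0, 0, 0],
    [1, 0.115, -0.002, 0, 0, 0, 0]
  ]
}}

```text
clock: 16.32
position: [0.4902, 0.3878, 0.2105]
ee_rot: [-0.076, 1.568, 0.077]
force: [-0.2, -0.1, 1.3]
width: 0.009
```

```bash
python3 - <<'E'
from go import *
plan((.5,.285,.209),5.5,0)
E
python3 snap.py d11 side; python3 snap.py s11 scene
python3 - <<'E'
import cv2
a=cv2.imread("pics/d11.png")[230:360,80:280]; b=cv2.imread("pics/s11.png")[120:250,350:510]
cv2.imwrite("pics/d11c.png",cv2.resize(a,None,fx=4,fy=4,interpolation=2));cv2.imwrite("pics/s11c.png",cv2.resize(b,None,fx=4,fy=4,interpolation=2))
E
```

```text
t 16.32 pos [0.4902 0.3878 0.2105] jawz [0.9953 0.0969 0.0011] tooly [-0.0969  0.9953  0.0008] F [-0.1869 -0.1189  1.2995] w 0.009
 shift [ 0.0018 -0.1291 -0.0003]  turn [ 0.001   0.0011 -0.0008] deg [ 0.1  0.1 -0. ] rows>= 2.4778095556249684 0.013609460714510468 q [-0.3868  0.5102 -0.5538  1.5597  0.2852  1.1518 -0.903 ]
16.3167 [0.4902 0.3878 0.2105] 0.008673068963653304
16.3667 [0.4902 0.388  0.2107] 0.0074877234888968205
```

View pics/d11c.png

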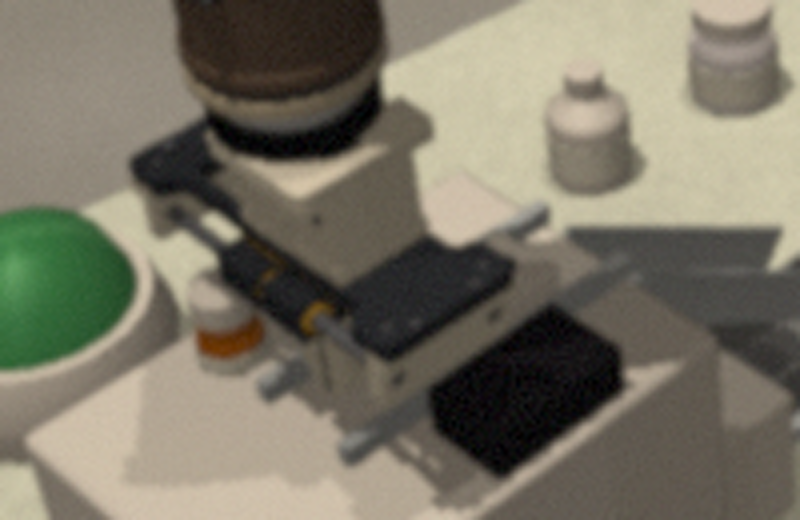

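View pics/s11c.png

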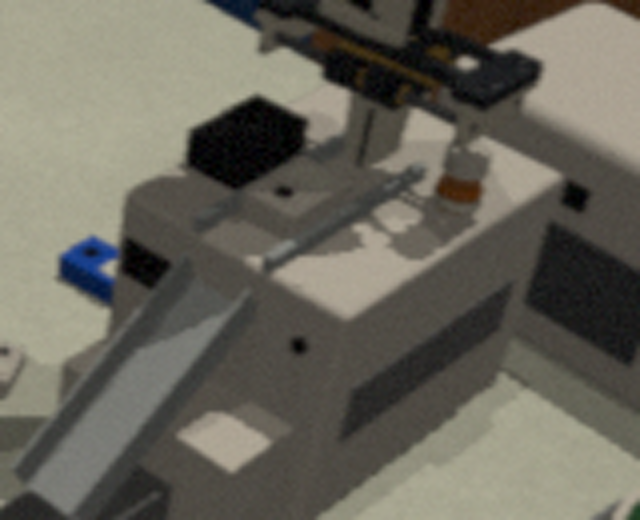

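The fingers stand in the lane behind the cartridge, with nothing touching. I push along the lane.

>>> {"op": "step_arm", "data": {
  "rows": [
    [1, 0.001, -0.015, 0, 0, 0, 0],
    [1, 0.002, -0.03, 0, 0, 0, 0],
    [1, 0.002, -0.04, 0, 0, 0, 0],
    [1, 0.002, -0.048, 0, 0, 0, 0],
    [1, 0.002, -0.056, 0, 0, 0, 0],
    [1, 0.002, -0.064, 0, 0, 0, 0],
    [1, 0.002, -0.072, 0, 0, 0, 0],
    [1, 0.002, -0.08, 0, 0, 0, 0],
    [1, 0.002, -0.088, 0, 0, 0, 0],
    [1, 0.002, -0.095, 0, 0, 0, 0],
    [1, 0.002, -0.1, 0, 0, 0, 0],
    [1, 0.002, -0.1, 0, 0, 0, 0]
  ]
}}

```text
clock: 17.42
position: [0.4979, 0.3067, 0.2078]
ee_rot: [-0.076, 1.569, 0.075]
force: [0.8, -0.1, 1.2]
width: 0.004
```

```bash
python3 - <<'E'
from go import *
plan((.5,.283,.209),5.5,0)
E
python3 snap.py d12 side; python3 snap.py s12 scene
python3 - <<'E'
import cv2
a=cv2.imread("pics/d12.png")[230:360,80:280]; b=cv2.imread("pics/s12.png")[120:250,350:510]
cv2.imwrite("pics/d12c.png",cv2.resize(a,None,fx=4,fy=4,interpolation=2));cv2.imwrite("pics/s12c.png",cv2.resize(b,None,fx=4,fy=4,interpolation=2))
E
```

```text
t 17.42 pos [0.4979 0.3067 0.2078] jawz [0.9954 0.0959 0.    ] tooly [-0.0959  0.9954 -0.0008] F [ 0.8191 -0.0589  1.2313] w 0.004
 shift [-0.0014 -0.0297 -0.0002]  turn [0.0001 0.     0.0007] deg [0. 0. 0.] rows>= 0.5706360308471696 0.0061419159824455125 q [-0.2488  0.4486 -0.5585  1.6639  0.2609  1.1046 -0.7851]
17.4167 [0.4979 0.3067 0.2078] 0.004427462544997085
17.4667 [0.4977 0.3073 0.2079] 0.003963297992304223
```

View pics/s12c.png

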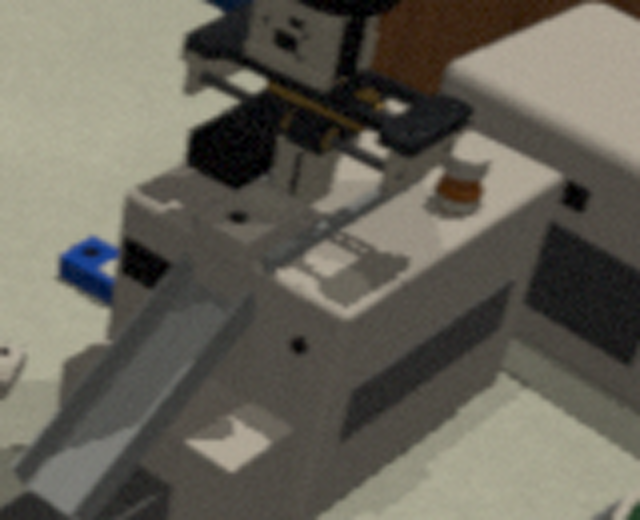

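The cartridge has moved to the edge, its hole now at crop (237,215), and the fingers are right behind it. I push it on over the edge.

>>> {"op": "step_arm", "data": {
  "rows": [
    [1, 0, -0.008, 0, 0, 0, 0],
    [1, 0, -0.016, 0, 0, 0, 0],
    [1, 0, -0.023, 0, 0, 0, 0],
    [1, 0, -0.03, 0, 0, 0, 0],
    [1, 0, -0.036, 0, 0, 0, 0],
    [1, 0, -0.042, 0, 0, 0, 0],
    [1, 0, -0.045, 0, 0, 0, 0],
    [1, 0, -0.045, 0, 0, 0, 0],
    [1, 0, -0.045, 0, 0, 0, 0]
  ]
}}

```text
clock: 18.27
position: [0.5011, 0.2718, 0.2079]
ee_rot: [-0.076, 1.569, 0.076]
force: [0.8, 0.5, -0.8]
width: 0.003
```

```bash
python3 snap.py s13 scene
python3 - <<'E'
import cv2
b=cv2.imread("pics/s13.png")[120:300,330:510]
cv2.imwrite("pics/s13c.png",cv2.resize(b,None,fx=3.3,fy=3.3,interpolation=2))
E
```

```text
18.2667 [0.5011 0.2718 0.2079] 0.002950161520772446
```

View pics/s13c.png

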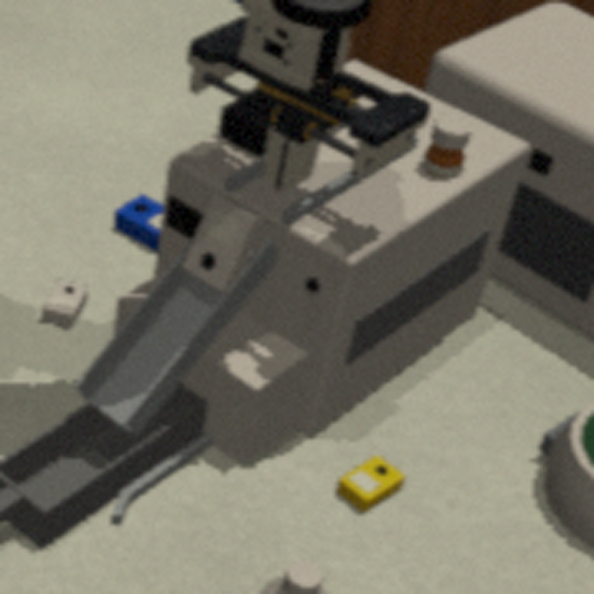

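It has tipped over the edge and is starting down the chute at crop (225,240). I back the fingers off and let time pass.

>>> {"op": "step_arm", "data": {
  "rows": [
    [1, 0, 0.005, 0, 0, 0, 0],
    [1, -0.02, 0.01, 0, 0, 0, 0],
    [1, -0.04, 0.01, 0, 0, 0, 0],
    [1, -0.07, 0.01, 0, 0, 0, 0],
    [1, -0.1, 0.01, 0, 0, 0, 0],
    [1, -0.13, 0.01, 0, 0, 0, 0],
    [1, -0.16, 0.01, 0, 0, 0, 0],
    [1, -0.18, 0.01, 0, 0, 0, 0],
    [1, -0.19, 0.01, 0, 0, 0, 0],
    [1, -0.19, 0.01, 0, 0, 0, 0],
    [1, -0.19, 0.01, 0, 0, 0, 0],
    [1, -0.19, 0.01, 0, 0, 0, 0]
  ]
}}

```text
clock: 19.32
position: [0.4999, 0.2797, 0.3584]
ee_rot: [-0.077, 1.571, 0.076]
force: [-0.5, -0.8, -0.9]
width: 0.006
```

```bash
python3 snap.py s14 scene
python3 - <<'E'
import cv2
b=cv2.imread("pics/s14.png")[120:300,310:510]
cv2.imwrite("pics/s14c.png",cv2.resize(b,None,fx=3.3,fy=3.3,interpolation=2))
from go import *
plan((.53,-.02,.37),5.5,0)
E
```

```text
19.3167 [0.4999 0.2797 0.3584] 0.006127013495059877
t 19.37 pos [0.4999 0.2797 0.3584] jawz [ 0.9953  0.0972 -0.0021] tooly [-0.0972  0.9953 -0.0011] F [-0.0422  0.1403  0.5132] w 0.004
 shift [-0.0141 -0.3765  0.0011]  turn [ 0.0013 -0.002   0.0011] deg [ 0.1 -0.1  0.1] rows>= 7.227498757111484 0.021638375249782224 q [-0.1892  0.3332 -0.5771  1.449   0.1813  1.4152 -0.6722]
```

View pics/s14c.png

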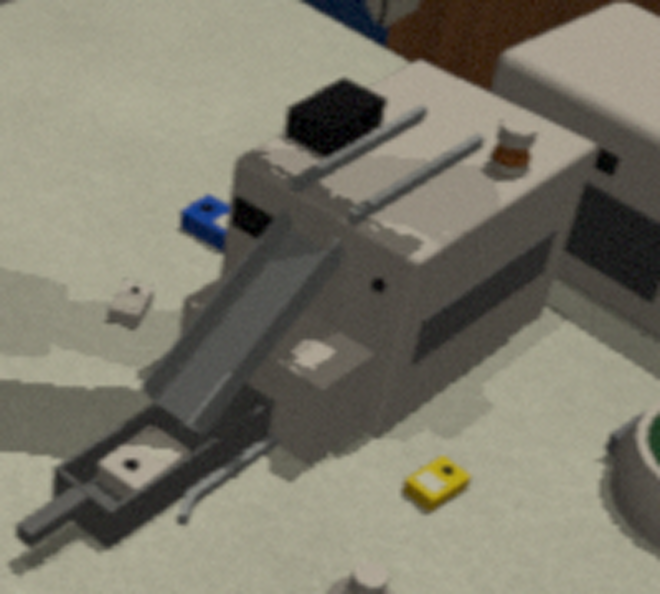

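The cartridge lies in the tray at crop (145,460). I check from above whether the tray is still at the stop.

>>> {"op": "step_arm", "data": {
  "rows": [
    [1, -0.01, -0.03, 0, 0, 0, 0],
    [1, -0.014, -0.07, 0, 0, 0, 0],
    [1, -0.014, -0.12, 0, 0, 0, 0],
    [1, -0.014, -0.17, 0, 0, 0, 0],
    [1, -0.014, -0.22, 0, 0, 0, 0],
    [1, -0.014, -0.27, 0, 0, 0, 0],
    [1, -0.014, -0.32, 0, 0, 0, 0],
    [1, -0.014, -0.36, 0, 0, 0, 0],
    [1, -0.014, -0.39, 0, 0, 0, 0],
    [1, -0.014, -0.39, 0, 0, 0, 0],
    [1, -0.014, -0.39, 0, 0, 0, 0]
  ]
}}

```text
clock: 20.28
position: [0.5302, -0.0322, 0.3699]
ee_rot: [-0.074, 1.572, 0.074]
force: [-0.7, 0.7, 0.7]
width: 0.003
```

```bash
python3 snap.py w15 wrist; python3 snap.py s15 scene; python3 -c "
import cv2
a=cv2.imread('pics/w15.png')[0:260,230:430];cv2.imwrite('pics/w15c.png',cv2.resize(a,None,fx=2.2,fy=2.2,interpolation=2))"
```

```text
20.2833 [ 0.5302 -0.0322  0.3699] 0.0028561400947610684
20.3333 [ 0.5302 -0.0304  0.3702] 0.006313627644950556
```

View pics/w15c.png

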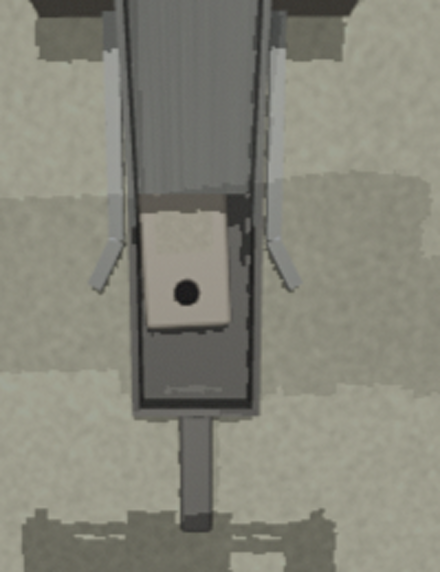

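View pics/s15.png

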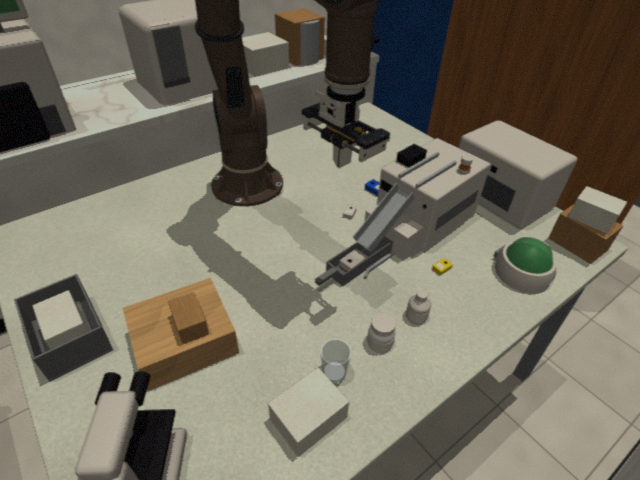

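```bash
python3 - <<'E'
from snap import *
d=load("w15.npz")
f=lambda u,v,z: raywrist(d,u,v,z)[:2]
a,b=f(290.9,187.5,.045),f(347.7,187.2,.045); ll,lr=f(294,89.5,.058),f(345,89.5,.058); g=(f(286,110,.012)+f(351,110,.012))/2
m=(a+b)/2
print("end",m,"lip",(ll+lr)/2,"lip->end",np.linalg.norm(m-(ll+lr)/2),"guide knee->end",np.linalg.norm(m-g))
w=cloud(d,(d["tpos"],d["trot"])); print("cart top z",w[130,315],"lower edge",w[146,318],w[100,310])
d8=load("w8.npz"); w8=cloud(d8,(d8["tpos"],d8["trot"]))
from scipy.spatial.transform import Rotation
# rim of handle-end wall by depth in both views: points z .04-.05, |x-.531|<.02 , y -.05..-.015
for n,ww in (("before",w8),("after",w)):
    q=ww[(ww[...,2]>.041)&(ww[...,2]<.05)&(abs(ww[...,0]-.523)<.012)&(abs(ww[...,1]+.03)<.02)]; print(n,len(q),np.median(q,0) if len(q) else "", q[:,1].min() if len(q) else "",np.percentile(q[:,1],[5,50,95]))
E
```

```text
end [ 0.5305 -0.0292] lip [0.5208 0.0767] lip->end 0.1064145397540328 guide knee->end 0.08678145727137827
cart top z [0.5195 0.0342 0.028 ] lower edge [0.5247 0.0165 0.0278] [0.5109 0.0665 0.0295]
before 264 [ 0.5278 -0.036   0.0447] -0.04993565027290639 [-0.0484 -0.036  -0.0282]
after 253 [ 0.5277 -0.0359  0.0446] -0.049964336361701084 [-0.0484 -0.0359 -0.0277]
```

```bash
python3 -c "
from cell import arm,status
s=status.observe();print(s['clock'],s['force'],s['width'])
print(arm.sign_off())"
```

```text
20.3833 [-0.01582131 -0.01774769  0.40295024] 0.006832676827431449
the job is handed in; nothing more can be done
None
```

The job is done and handed in at 20.4 s on the robot's clock; the sign-off gives no verdict. I drew the tray out by its plain end and set it down clear of the riser. I then took it by the handle and slid it between the guides until the force rose to about 20 N with no more travel, and let go. With shut fingers I pushed the larger white cartridge along the ledge until it tipped over the edge and slid down the chute.

**Last checks:**
- **Cartridge:** it lies flat in the tray, its top at 28 mm, which is the 4 mm floor plus its 24 mm height.
- **Tray:** depth readings of its handle end before and after the drop agree to about 0.1 mm, so the drop did not shift it.
- **Other things:** the other things in the last scene picture look as they were; I did not measure them. The arm is clear of everything, with the force near zero.

**Disagreement:** reading the distance from chute lip to tray end off pixels gave 109.8 mm before the drop and 106.4 mm after, against 110 mm nominal. I put this down to pixel reading, since the tray cannot go past the stop and the depth readings show no movement.

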